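# Turn the evidence tin with a spatula

### The arm

A 6-joint arm with a two-finger parallel gripper is mounted at the origin on the work surface. World frame = base frame: x ahead of the robot, y to its left, z up, the work surface at z = 0. Lengths are in m, angles in rad, forces in N, time in s.
With the tool pointing down it reaches from about 0.35 to 0.975 m from the base axis. Payload 4.9 kg.
Tool frame: the origin (TCP) lies at the very end of the fingers, on their centre line; the grasp point (between the pads) lies 19 mm behind it; z points along the fingers, y is the direction in which the jaws open and shut (so a half turn about z gives the same grasp; the last joint's range is limited). The gripper opens to 85 mm and grips with 20 to 120 N. Pads are 22 mm wide; open, the fingers measure 114 mm over their backs; the gripper's body (76 mm by 85 mm) begins 54 mm behind the grasp point. The pads swing forward as they close: fully open they stand 13 mm farther back than shut.
Start: joints at [1.098, 0.053, 1.613, -0, 1.476, -0.119], TCP at [0.217, 0.586, 0.231] pointing down, gripper open.
Joint ranges: [-3.01, 3.01], [-1.01, 2.22], [0.06, 2.58], [-1.02, 4.17], [0.09, 2.62], [-3.14, 3.14]. Speed limits (rad/s): [2.57, 2.57, 3.14, 3.14, 3.14, 3.14].

### API

Orientations are given as a rotation vector (axis times angle).
In Python, from station import ctrl gives the robot as it stands.
- The arm moves only by the tool apply_moves, never from a script. Its argument "deltas" is a list of rows, each a list of 5 numbers: the shift along the tool's x, y, z in m, then the turn about the tool's z in rad, then the gripper's target within -1 to 1 (fully open at 1, half-way at 0, shut at -1). A call has exactly 8 rows; each row shifts and turns the pose as measured when the row begins, along the tool's axes as they then stand; what a row does not reach is not made up. A row lasts 1/8 s, in which the tool goes at most 62.5 mm and 10.7 degrees, less where a joint would pass 70% of its speed; a pose out of reach is approached as far as the arm can. A call with a gripper value outside its range is refused whole. The fingers move at their own pace and stop on an object; "grip_force" is the grip in N (left out, the last holds). Time passes only in rows, so rows that do not move let the fingers close, or fill a call up. It gives the time, the measured TCP pose, the force and the opening at its end, in the units of the state.
- ctrl.get_obs(): the state, without advancing time (a new reading comes with each control period).
- ctrl.get_image(name): name is "scene" or "top"; returns a dict with "img" (480x640x3 uint8, red, green, blue), "range_z" (480x640 float32, m along the optical axis (not along the pixel's ray), 0 where there is no reading), "mtx" (3x3 intrinsics, pixels), "k1" (the pictures are not rectified: a ray, as slopes to the right and down, at radius r is drawn at 1 + k1 r^2 times it, then the intrinsics apply), "eye" and "attitude" of the camera in the world. Camera axes: x right, y down, z forward; pixel columns grow to the right and rows downward; lengths in m; the calibration is good to about 2 mm. A picture is of the moment at which its call begins.
- ctrl.finish_job(): hands the job in, once; it reports no verdict.
Trained networks look in a picture, given as the dict that the camera call returned (one of the last four; its "shot" number tells which), for a name from the list of things; names that differ only in an ending like _2 or _b are one class to them, and where a whole thing is asked for, a point or a joint stands for the part that bears it (a point fixed in the world has none). Each returns a list of dicts, best first, with "confidence" (0 to 1); they miss things now and then, are a little off and sometimes report something else, mostly with a low value. They report only what shows in the picture. A call takes as long as a camera call.
- ctrl.search_frame(picture, target): "extent" ([left, top, width, height] in pixels, round what is visible of it).
- ctrl.spot_point(picture, target): "uv" ([column, row] in pixels: a listed point, or the origin of a listed thing).
The state is a dict: "t": time; "q": joint angles; "dq": joint speeds; "effort": joint torques, N m; "tool_pos": TCP position; "tool_rot": TCP orientation; "contact_force": force on the tool from outside, world axes, zero at the start; "wrist_torque": the same for the moment, N m; "opening": finger opening in m.
Only numpy, scipy, OpenCV 4.12 (cv2) and the standard library are available. Lean on these libraries where they do the work, as an engineer would, in place of code of your own. Each camera call takes 0.05 s, during which the arm holds its last target.

### The job

The flat round tin on the lower step of the inspection stand must be turned over for photographing its underside, without your gripper or arm ever touching it (fingerprints). Lift the carton off the tin and stand it upright on the table, let go of it, then use the spatula to flip the tin over onto the upper step and push it with the spatula until it lies flat and wholly on that step, underside up. Finally lay the spatula back in its rest under the little shelf and stand the carton upright on the lower step, where the tin was; do not tip the carton over, drop the tin off the stand or disturb the other things on the table.

Things in the scene. Friction and masses are not known exactly. Their poses are not given: they have to be found in the camera images.
- stand: Fixed grey two-level stand, 150 wide (y). Origin on the table under the middle of the 15 mm step wall; x points from low to high level (away from the robot), z up. Lower step: x -75 to 0, top 60 high. Upper step: x 0 to 125, top 75 high; aluminium wall at its far end, top 95 high. The table at stand x -110 to 10, y -235 to -95 (right of it) is free.
- tin: Flat round aluminium tin, 100 diameter, 12 thick, 100 to 160 g, paper label underneath. Origin at its centre; z out of the lid: up as found, down once turned over. It lies on the lower step, far edge 1 to 4 mm from the step wall, so its near edge sticks out 26 to 29 mm past the lower step's front edge, free space below.
- box: Upright white and orange carton, 50 x 50 x 90 high, 80 to 170 g. Origin at the centre of its underside, z up. It starts standing on the tin.
- spatula: Spatula, 150 g. Origin mid-handle, x towards the blade tip, z normal to the blade. Wooden handle x -35 to 35, 22 wide (y, flat sides, grasp across these), 16 thick; shank 12 wide to x 47; flat steel blade x 47 to 130, 64 wide, 3 thick, level with the handle's mid plane. Mass centre x 60. In the rest it slopes 30 degrees, blade tip up and away from the robot, handle low.
- blade_tip (a point): Middle of the front edge of the spatula's blade, 130 from the spatula's origin.
- rest: Fixed steel spatula rest. Origin on the table under mid-handle of the resting spatula; x level, the way the blade points, y left, z up. It bears the spatula at 30 degrees on a yoke at the shank (41 along the slope; posts 24 apart inside, 10 above the handle's mid plane, behind the blade's rear edges) and on a bar under the blade (110 along the slope).
- rest_grip (a point): Where the spatula's origin lies when it is in its rest: 75 above the rest's origin.
- shelf_edge (a point): Middle of the near lower edge of the fixed shelf that roofs the rest, 180 above the table, straight over mid-handle. The shelf spans rest x 0 to 130, y -48 to 98; items on it reach 235 high. Two posts carry it at rest y 90 (x 45, 120). The rest's -y side is open: lifted 18 mm square to its slope, the spatula can leave that way sideways.
- pot: Bystander: white sample pot with red lid, 58 diameter, 57 high, origin at its foot.
- pack: Bystander: flat green pack 120 x 60 x 22 high, origin at its underside.
- vial: Bystander: amber jar, 44 diameter, 85 high, origin at its foot.
- carton_a: Bystander: white carton lying flat, 100 x 60 x 45 high, origin at its underside.
- carton_b: Bystander: orange carton 110 x 60 x 40 high, origin at its underside.
- jar: Bystander: glass jar, 60 diameter, 80 high, origin at its foot.

How it is judged:
On the way, in this order (a step that is already met when the one before it is completed fails the run):
1. the carton stands upright on the table, off the stand and released (height (world z) of box below 0.01 m and angle between box's own z axis and vertical below 0.1 rad and contact force between the fingers and box below 0.2 N and contact force between box and stand below 0.05 N and linear speed of box below 0.03 m/s), for 0.1 s.
2. the tin is tipped up by the spatula (angle between tin's own z axis and vertical above 0.35 rad and contact force between spatula and tin above 0.05 N).
3. the tin lies flat and still on the upper step, underside up (angle between tin's own z axis and vertical above 3.05 rad and x of tin in the frame of stand above 0.01 m and y of tin in the frame of stand between -0.065 and 0.065 m and z of tin in the frame of stand between 0.077 and 0.085 m and linear speed of tin below 0.02 m/s), for 0.2 s.
At the end, for the whole second after the job is handed in: Tin flat (5 deg), still, underside up on the upper step, centre 45 mm or more past the step wall, within 65 mm of midline; spatula still in its rest, handle middle within 15 mm of place; carton upright (3 deg), still on the lower step, centre 20-70 mm before the wall, within 60 mm of midline (all of step 3 and x of tin in the frame of stand above 0.045 m and distance between spatula and rest_grip below 0.015 m and angle between the x axis of spatula and the x axis of rest, either way round between 0.42 and 0.62 rad and linear speed of each of spatula, box below 0.02 m/s and x of box in the frame of stand between -0.07 and -0.02 m and y of box in the frame of stand between -0.06 and 0.06 m and z of box in the frame of stand between 0.056 and 0.064 m and angle between box's own z axis and vertical below 0.06 rad); the robot touches nothing.
It fails at once if the gripper or arm touches the tin (contact force between any of the fingers, the arm and tin above 0.3 N).
It fails at once if the tin falls off the stand (height (world z) of tin below 0.045 m).
It fails at once if the carton is tipped over (angle between box's own z axis and vertical above 0.7 rad).
It fails at once if a bystander is moved more than 25 mm (distance of any of pot, pack, vial, carton_a, carton_b, jar from where it was at the start of the episode above 0.025 m).
It also fails if it takes over 72 s, if anything falls off the work surface, if the arm or the gripper's body presses on something with over 40 N, if the wrist force passes 120 N, or if a joint passes its speed limit or range.

## Working session

There is one attempt and no reset: what is moved stays moved. The work goes in short steps, Python scripts to look and compute and a tool call to move; the robot and the scene stay as the last step left them, time stands still between calls to the robot, and variables do not carry over. Pictures are saved under pics/ and viewed, and the job is handed in when it is done.

Besides the shell and the picture viewer there is one more tool, called after ">>>" by a JSON object that holds its "api" and its "payload", one argument or row to a line. apply_moves: Moves the arm, as the interface text tells. Its arguments: {"type":"object","properties":{"deltas":{"type":"array"},"grip_force":{"type":"number"}},"required":["deltas"]}

```bash
ls; mkdir -p pics
python3 - <<'E'
from station import ctrl
import cv2,numpy as np
o=ctrl.get_obs();print(o)
for n in("scene","top"):
    p=ctrl.get_image(n);cv2.imwrite(f"pics/{n}0.png",p["img"][:,:,::-1]);print(n,p["mtx"],p["k1"],p["eye"],p["attitude"],p["shot"])
    for t in["stand","tin","box","spatula","blade_tip","rest","rest_grip","shelf_edge","pot","pack","vial","carton_a","carton_b","jar"]:
        try:
            s=ctrl.spot_point(p,t);print(t,[( [round(v) for v in d["uv"]],round(d["confidence"],2)) for d in s[:3]])
        except Exception as e: print(t,e)
E
```

```text
pics
{'t': 0.0, 'q': array([ 1.09797864e+00,  5.33699940e-02,  1.61429107e+00,  1.50935951e-05,
        1.47599449e+00, -1.19001180e-01]), 'dq': array([-6.95828606e-04, -1.25704428e-03, -5.81118245e-05, -7.44912517e-04,
        1.02484137e-03, -1.00618291e-03]), 'effort': array([-2.19145863e-03, -3.93681943e+01, -3.70172060e+01, -3.12323000e-04,
        6.98476390e-03,  2.59572055e-06]), 'tool_pos': array([0.21626231, 0.58573132, 0.23005662]), 'tool_rot': array([-0.55277281, -3.09195204,  0.00309207]), 'contact_force': array([ 0.30460027, -0.62756337,  0.3208121 ]), 'wrist_torque': array([-0.02903495,  0.03699596, -0.00032886]), 'opening': 0.08525519504694272}
scene [[470.99308219   0.         328.51896771]
 [  0.         470.99308219 238.00028746]
 [  0.           0.           1.        ]] -0.09147191333632185 [ 1.38817038 -0.23251068  0.78043495] [-1.91327427 -1.33143632  0.66652313] 1
stand [([315, 311], 0.86)]
tin [([301, 277], 0.95), ([237, 267], 0.28)]
box [([300, 274], 0.59)]
spatula [([396, 212], 0.6)]
blade_tip [([428, 212], 0.64)]
rest [([387, 238], 0.66)]
rest_grip [([389,
[... 362 characters left out ...]
779   0.         321.65045543]
 [  0.         496.07104779 245.71263095]
 [  0.           0.           1.        ]] -0.04566773221044937 [0.40218446 0.01420479 1.31390096] [-2.0995977   2.15247206 -0.15108625] 2
stand [([354, 216], 0.68)]
tin [([354, 233], 0.8)]
box [([352, 230], 0.85), ([178, 295], 0.58), ([297, 249], 0.19)]
spatula [([245, 292], 0.45)]
blade_tip [([295, 244], 0.72)]
rest []
rest_grip [([244, 286], 0.87), ([304, 296], 0.51)]
shelf_edge [([226, 289], 0.71)]
pot [([296, 245], 0.82), ([228, 288], 0.45)]
pack [([305, 298], 0.86)]
vial [([453, 247], 0.85)]
carton_a [([180, 299], 0.94), ([403, 295], 0.88)]
carton_b [([180, 299], 0.94), ([403, 295], 0.88)]
jar [([266, 196], 0.86)]
```

View pics/scene0.png

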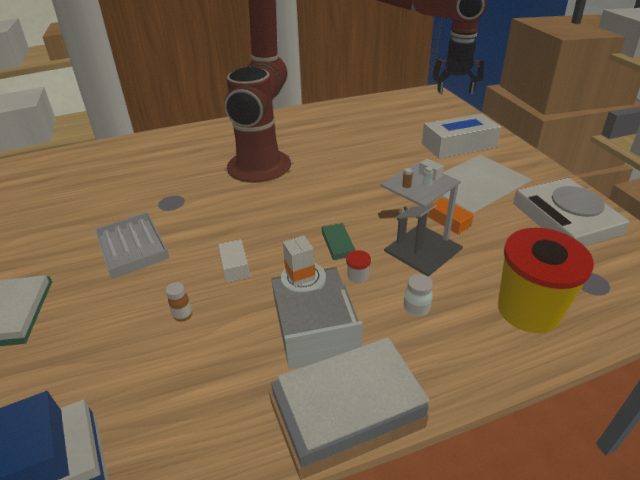

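View pics/top0.png

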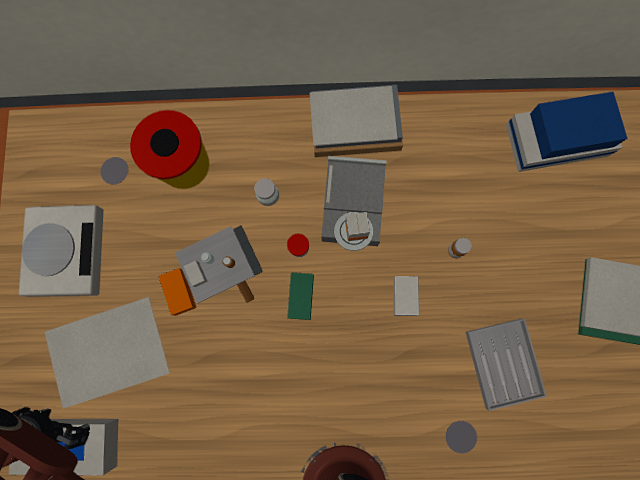

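```bash
cat > h.py <<'E'
from station import ctrl
import cv2,numpy as np
from scipy.spatial.transform import Rotation as R
def ray(p,uv):
    K=p["mtx"];d=np.array([(uv[0]-K[0,2])/K[0,0],(uv[1]-K[1,2])/K[1,1]])
    s=d.copy()
    for _ in range(20): s=d/(1+p["k1"]*(s@s))
    return R.from_rotvec(p["attitude"]).as_matrix()@np.array([s[0],s[1],1.])
def atz(p,uv,z):
    r=ray(p,uv);e=np.array(p["eye"]);return e+r*(z-e[2])/r[2]
def proj(p,X):
    c=R.from_rotvec(p["attitude"]).as_matrix().T@(np.array(X)-p["eye"]);s=c[:2]/c[2];s=s*(1+p["k1"]*(s@s))
    return p["mtx"][:2,:2]@s+p["mtx"][:2,2]
def cloud(p):
    K=p["mtx"];v,u=np.mgrid[0:480,0:640];d=np.stack([(u-K[0,2])/K[0,0],(v-K[1,2])/K[1,1]],-1);s=d.copy()
    for _ in range(20): s=d/(1+p["k1"]*(s**2).sum(-1,keepdims=True))
    z=p["range_z"];P=np.concatenate([s*z[...,None],z[...,None]],-1)
    return P@R.from_rotvec(p["attitude"]).as_matrix().T+p["eye"]
def save(p,n,crop=None,sc=1):
    im=p["img"][:,:,::-1]
    if crop: x,y,w,h=crop;im=im[y:y+h,x:x+w]
    cv2.imwrite(n,cv2.resize(im,None,fx=sc,fy=sc,interpolation=cv2.INTER_CUBIC))
E
python3 - <<'E'
from h import *
T=ctrl.get_image("top");S=ctrl.get_image("scene")
np.savez("f0.npz",T=cloud(T),S=cloud(S))
import pickle;pickle.dump((T,S),open("f0.pkl","wb"))
zs=dict(stand=0,tin=.066,box=.072,spatula=.075,blade_tip=.14,rest_grip=.075,shelf_edge=.18,pot=0,pack=0,vial=0,carton_a=0,jar=0)
for t,z in zs.items():
    for nm,p in(("top",T),("scn",S)):
        for d in ctrl.spot_point(p,t)[:3]:
            if d["confidence"]>.4: print(t,nm,np.round(atz(p,d["uv"],z),3),round(d["confidence"],2))
save(T,"pics/topc.png",(160,130,240,210),3)
save(S,"pics/sc.png",(220,150,260,220),3)
E
```

```text
stand top [ 0.704 -0.044  0.   ] 0.74
stand scn [ 0.694 -0.037  0.   ] 0.96
tin top [ 0.635 -0.042  0.066] 0.58
tin scn [ 0.65  -0.046  0.066] 0.8
box top [ 0.644 -0.046  0.072] 0.67
box top [0.514 0.235 0.072] 0.65
box scn [ 0.636 -0.044  0.072] 0.89
spatula top [0.499 0.24  0.075] 0.73
spatula scn [0.513 0.244 0.075] 0.81
blade_tip scn [0.607 0.287 0.14 ] 0.64
rest_grip top [0.513 0.232 0.075] 0.89
rest_grip scn [0.497 0.242 0.075] 0.89
shelf_edge top [0.501 0.254 0.18 ] 0.89
shelf_edge scn [0.489 0.262 0.18 ] 0.57
pot top [0.622 0.102 0.   ] 0.91
pot scn [0.626 0.099 0.   ] 0.62
pack top [0.48  0.094 0.   ] 0.93
pack scn [0.487 0.104 0.   ] 0.84
vial top [ 0.605 -0.311  0.   ] 0.89
vial scn [ 0.608 -0.312  0.   ] 0.93
carton_a top [ 0.481 -0.164  0.   ] 0.72
carton_a top [0.492 0.422 0.   ] 0.68
carton_a scn [0.498 0.429 0.   ] 0.94
carton_a scn [ 0.487 -0.171  0.   ] 0.55
jar top [0.764 0.18  0.   ] 0.9
jar scn [0.759 0.189 0.   ] 0.65
```

View pics/topc.png

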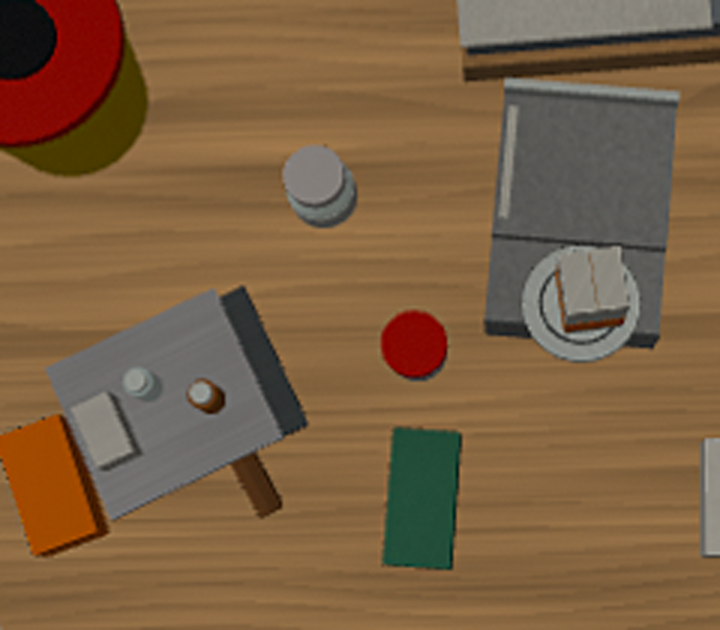

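View pics/sc.png

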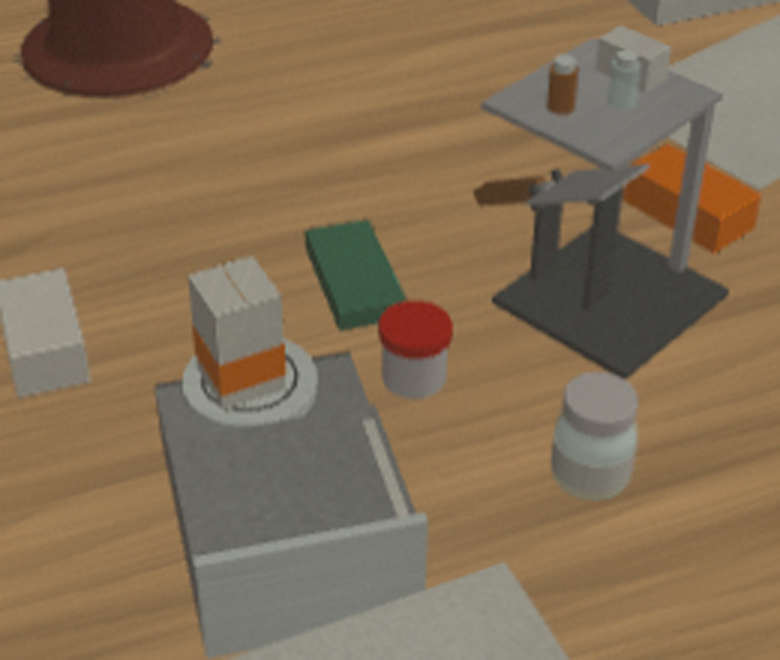

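Run:
```python
from h import *
d=np.load("f0.npz")
def rect(P,m,name):
    q=P[m][:,:2].astype(np.float32)
    if len(q)<5: print(name,len(q));return
    r=cv2.minAreaRect(q);b=cv2.boxPoints(r);print(name,len(q),"c",np.round(r[0],4),"size",np.round(r[1],4),"ang",round(r[2],2),"medz",np.round(np.median(P[m][:,2]),4),"mean",q.mean(0).round(4))
for k in"TS":
    P=d[k];x,y,z=P[...,0],P[...,1],P[...,2]
    near=(abs(x-.66)<.2)&(abs(y+.04)<.12)
    rect(P,near&(abs(z-.162)<.006),k+" boxtop")
    rect(P,near&(abs(z-.072)<.0025)&(x<.695),k+" tin?")
    rect(P,near&(abs(z-.075)<.004)&(x>.70)&(x<.82),k+" upper")
    rect(P,near&(abs(z-.095)<.004),k+" wall95")
    rr=(abs(x-.55)<.15)&(abs(y-.27)<.16)
    rect(P,rr&(abs(z-.182)<.008),k+" shelf"); print(np.percentile(z[rr&(z>.17)&(z<.2)],[5,50,95]))
    rect(P,rr&(z<.1)&(z>.05)&(x<.53)&(y>.18)&(y<.29),k+" handle")
    rect(P,rr&(z<.02)&(z>.002)&(y<.35),k+" restbase")
```

```text
T boxtop 438 c [ 0.6452 -0.0487] size [0.0511 0.0502] ang 5.84 medz 0.1618 mean [ 0.6446 -0.0487]
T tin? 442 c [ 0.6548 -0.0464] size [0.098  0.1199] ang 66.8 medz 0.0719 mean [ 0.638  -0.0371]
T upper 2315 c [ 0.7604 -0.0499] size [0.1563 0.1221] ang 87.21 medz 0.075 mean [ 0.7599 -0.0492]
T wall95 204 c [ 0.7252 -0.0449] size [0.1493 0.2137] ang 83.03 medz 0.0947 mean [ 0.8133 -0.0553]
T shelf 2843 c [0.5536 0.2865] size [0.1319 0.145 ] ang 24.95 medz 0.1857 mean [0.5546 0.281 ]
[0.1820847  0.18580355 0.1895106 ]
T handle 193 c [0.4956 0.2329] size [0.0491 0.0227] ang 24.09 medz 0.0783 mean [0.4962 0.2323]
T restbase 1918 c [0.5499 0.23  ] size [0.2397 0.2996] ang 89.96 medz 0.0039 mean [0.5499 0.2163]
S boxtop 405 c [ 0.6474 -0.0474] size [0.0542 0.0504] ang 8.11 medz 0.1615 mean [ 0.65   -0.0481]
S tin? 531 c [ 0.6516 -0.0532] size [0.1222 0.0865] ang 89.83 medz 0.072 mean [ 0.664  -0.0423]
S upper 2807 c [ 0.7549 -0.047 ] size [0.1552 0.1138] ang 86.0 medz 0.0747 mean [ 0.756  -0.0468]
S wall95 424 c [ 0.7463 -0.0315] size [0.1489 0.2043] ang 73.65 medz 0.0942 mean [ 0.7976 -0.0548]
S shelf 1510 c [0.5565 0.287 ] size [0.1332 0.1505] ang 24.72 medz 0.1845 mean [0.5712 0.2793]
[0.18122144 0.18462774 0.19323619]
S handle 143 c [0.5076 0.2376] size [0.0652 0.0257] ang 29.77 medz 0.0749 mean [0.5069 0.2319]
S restbase 1951 c [0.5538 0.2301] size [0.2398 0.2896] ang 89.9 medz 0.0077 mean [0.5961 0.2637]
```

Run:
```python
from h import *
from scipy.optimize import least_squares
d=np.load("f0.npz")
for k in"TS":
    P=d[k].reshape(-1,3);x,y,z=P.T
    near=(abs(x-.70)<.2)&(abs(y+.045)<.11)
    # side edges: per x-bin extreme y of points z>.05 for x>.70
    m=near&(z>.057)&(z<.1)&(x>.70)&(x<.83)
    L=[];Rr=[]
    for b in np.arange(.705,.82,.004):
        s=m&(abs(x-b)<.002)
        if s.sum()>5: L.append((b,y[s].max()));Rr.append((b,y[s].min()))
    L=np.array(L);Rr=np.array(Rr)
    pl=np.polyfit(L[:,0],L[:,1],1);pr=np.polyfit(Rr[:,0],Rr[:,1],1)
    print(k,"left",np.degrees(np.arctan(pl[0])),np.polyval(pl,.75),"right",np.degrees(np.arctan(pr[0])),np.polyval(pr,.75))
    # step edge: transition between .060 and .075 ; per y-bin the min x with z>.0705, away from tin
    E=[];F=[];W=[]
    for b in np.arange(-.115,.025,.004):
        s=near&(abs(y-b)<.002)
        u=s&(z>.0725)&(z<.078)&(x>.685)&(x<.76)
        if u.sum()>3:E.append((b,x[u].min()))
        f=s&(abs(z-.06)<.003)&(x<.7)
        if f.sum()>3:F.append((b,x[f].min()))
        w=s&(abs(z-.095)<.004)&(x>.78)
        if w.sum()>1:W.append((b,x[w].min(),x[w].max()))
    E=np.array(E);F=np.array(F);W=np.array(W)
    print("edge",np.degrees(np.arctan(np.polyfit(E[:,0],E[:,1],1)[0])),np.median(E[:,1]));print(E.T.round(3))
    print("front",F.T.round(3));print("wall",W.T.round(3))
    t=near&(z>.0695)&(z<.0735)&(x<.69)
    q=P[t];
    f=lambda c:np.minimum(abs(np.hypot(q[:,0]-c[0],q[:,1]-c[1])-.05)*0,1)
    r=np.hypot(q[:,0]-.644,q[:,1]+.045)
    h=cv2.convexHull(q[:,:2].astype(np.float32))[:,0]; print("tin hull",cv2.minEnclosingCircle(h))
    hh=h[h[:,0]<.64];s=least_squares(lambda c:np.hypot(hh[:,0]-c[0],hh[:,1]-c[1])-.05,[.644,-.045],loss="soft_l1",f_scale=.002);print("tin",s.x,s.cost,len(hh))
```

```text
T left -6.399406109921554 0.02626433019556973 right -6.455159589247909 -0.12252179540595856
edge 5.7885927873199465 0.696583055289137
[[-0.115 -0.111 -0.107 -0.103 -0.099 -0.095 -0.091 -0.087 -0.083 -0.079
  -0.075 -0.071 -0.067 -0.063 -0.059 -0.055 -0.051 -0.047 -0.043 -0.039
  -0.035 -0.031 -0.027 -0.023 -0.019 -0.015 -0.011 -0.007 -0.003  0.001
   0.005  0.009  0.013  0.017  0.021]
 [ 0.691  0.691  0.695  0.693  0.696  0.693  0.694  0.693  0.694  0.694
   0.694  0.696  0.695  0.697  0.697  0.692  0.697  0.697  0.698  0.69
   0.7    0.7    0.687  0.703  0.688  0.703  0.706  0.704  0.706  0.703
   0.704  0.703  0.707  0.705  0.705]]
front [[-0.115 -0.111 -0.107 -0.103 -0.099 -0.095 -0.091 -0.087 -0.083 -0.079
  -0.027 -0.019 -0.015 -0.011 -0.007 -0.003  0.001  0.005  0.009  0.013
   0.017  0.021]
 [ 0.678  0.639  0.616  0.615  0.618  0.626  0.618  0.618  0.676  0.685
   0.599  0.693  0.691  0.689  0.61   0.678  0.674  0.629  0.631  0.629
   0.634  0.631]]
wall [[-0.115 -0.111 -0.107 -0.103 -0.099 -0.095 -0.091 -0.087 -0.083 -0.079
  -0.075 -0.071 -0.067 -0.063 -0.059 -0.055 -0.051 -
[... 1843 characters left out ...]
011 -0.007 -0.003  0.001
   0.005  0.009  0.013  0.017  0.021]
 [ 0.819  0.818  0.817  0.818  0.82   0.819  0.819  0.82   0.82   0.82
   0.822  0.823  0.821  0.824  0.824  0.822  0.824  0.825  0.825  0.824
   0.825  0.829  0.824  0.826  0.828  0.826  0.83   0.828  0.83   0.829
   0.828  0.83   0.83   0.832  0.833]
 [ 0.824  0.826  0.825  0.827  0.828  0.828  0.828  0.828  0.831  0.828
   0.83   0.831  0.829  0.83   0.832  0.832  0.831  0.833  0.832  0.833
   0.835  0.835  0.834  0.835  0.837  0.838  0.839  0.836  0.837  0.838
   0.839  0.84   0.839  0.84   0.833]]
tin hull ((0.6548393964767456, -0.054653365164995193), 0.06716235727071762)
tin [ 0.64558942 -0.0399474 ] 8.424272657393761e-08 5
```

```bash
cat >> h.py <<'E'
def st():
    o=ctrl.get_obs();M=R.from_rotvec(o["tool_rot"]).as_matrix();return o,np.array(o["tool_pos"]),M
def show(target=None,yaw=None):
    """target world TCP; prints shift in tool axes; yaw: wanted world yaw (deg) of tool x"""
    o,p,M=st()
    print("t",round(o["t"],3),"p",p.round(4),"toolx yaw",round(np.degrees(np.arctan2(M[1,0],M[0,0])),2),"z",M[:,2].round(3),"open",round(o["opening"],4),"F",np.round(o["contact_force"],2),"q",np.round(o["q"],2))
    if target is not None: print("delta tool",(M.T@(np.array(target)-p)).round(4))
    if yaw is not None:
        dy=yaw-np.degrees(np.arctan2(M[1,0],M[0,0]));dy=(dy+180)%360-180
        print("turn (rad, tool z down)",-np.radians(dy))
E
python3 - <<'E'
from h import *
show([.6452,-.0485,.22],6)
show([.6452,-.0485,.22],186)
E
```

```text
t 2.8 p [0.2165 0.5863 0.2313] toolx yaw 159.73 z [-0.  0. -1.] open 0.085 F [-0.23 -0.51 -0.3 ] q [ 1.1   0.05  1.61  0.    1.48 -0.12]
delta tool [-0.6221 -0.4469  0.0113]
turn (rad, tool z down) 2.6830459387158094
t 2.8 p [0.2165 0.5863 0.2313] toolx yaw 159.73 z [-0.  0. -1.] open 0.085 F [-0.23 -0.51 -0.3 ] q [ 1.1   0.05  1.61  0.    1.48 -0.12]
delta tool [-0.6221 -0.4469  0.0113]
turn (rad, tool z down) -0.45854671487398385
```

>>> {"api": "apply_moves", "payload": {
  "deltas": [
    [0,0,-0.03,-0.153,1],
    [0,0,-0.03,-0.153,1],
    [0,0,-0.03,-0.153,1],
    [-0.028,-0.052,0,0,1],
    [-0.028,-0.052,0,0,1],
    [-0.028,-0.052,0,0,1],
    [-0.028,-0.052,0,0,1],
    [-0.028,-0.052,0,0,1]
  ],
  "grip_force": 40
}}

```text
t: 3.8
tool_pos: [0.3897, 0.3413, 0.3246]
tool_rot: [-0.203, 3.132, 0.0]
contact_force: [0.0, 0.8, -0.2]
opening: 0.0854
```

Run:
```python
from h import *
show([.6452,-.0485,.20],186)
```

```text
t 3.8 p [0.3897 0.3413 0.3246] toolx yaw -172.59 z [ 0.003  0.    -1.   ] open 0.0854 F [ 0.05  0.8  -0.2 ] q [ 0.58 -0.24  1.74 -0.    1.65 -1.12]
delta tool [-0.2028 -0.4195  0.1252]
turn (rad, tool z down) 0.024611954388569317
```

>>> {"api": "apply_moves", "payload": {
  "deltas": [
    [-0.0254,-0.0525,0,0.0246,1],
    [-0.0254,-0.0525,0,0,1],
    [-0.0254,-0.0525,0,0,1],
    [-0.0254,-0.0525,0,0,1],
    [-0.0254,-0.0525,0.02,0,1],
    [-0.0254,-0.0525,0.02,0,1],
    [-0.0254,-0.0525,0.02,0,1],
    [-0.0254,-0.0525,0.02,0,1]
  ]
}}

```text
t: 4.8
tool_pos: [0.6431, -0.0656, 0.2499]
tool_rot: [-0.161, 3.123, 0.002]
contact_force: [1.0, 0.1, 0.7]
opening: 0.0856
```

Run:
```python
from h import *
show([.6452,-.0485,.118],186)
```

```text
t 4.8 p [ 0.6431 -0.0656  0.2499] toolx yaw -174.1 z [ 0.014  0.002 -1.   ] open 0.0856 F [0.97 0.12 0.69] q [-0.22  0.08  1.55  0.01  1.49 -1.89]
delta tool [-0.002   0.0167  0.1319]
turn (rad, tool z down) -0.0017735741365988123
```

>>> {"api": "apply_moves", "payload": {
  "deltas": [
    [-0.002,0.0165,0,0,1],
    [0,0,0.025,0,1],
    [0,0,0.025,0,1],
    [0,0,0,0,1],
    [0,0,0,0,1],
    [0,0,0,0,1],
    [0,0,0,0,1],
    [0,0,0,0,1]
  ]
}}

```text
t: 5.8
tool_pos: [0.6463, -0.0496, 0.202]
tool_rot: [-0.156, 3.119, 0.002]
contact_force: [-0.2, -1.8, 0.6]
opening: 0.0853
```

Run:
```python
from h import *
show([.6452,-.0485,.118],186)
```

```text
t 5.8 p [ 0.6463 -0.0496  0.202 ] toolx yaw -174.28 z [ 0.018  0.002 -1.   ] open 0.0853 F [-0.19 -1.79  0.58] q [-0.19  0.11  1.6   0.01  1.41 -1.87]
delta tool [0.0025 0.0012 0.0839]
turn (rad, tool z down) -0.004846774233333457
```

>>> {"api": "apply_moves", "payload": {
  "deltas": [
    [0.001,0,0.03,0,1],
    [0.001,0,0.03,0,1],
    [0.001,0.001,0.022,0,1],
    [0,0,0,0,1],
    [0,0,0,0,-1],
    [0,0,0,0,-1],
    [0,0,0,0,-1],
    [0,0,0,0,-1]
  ]
}}

```text
t: 6.8
tool_pos: [0.6486, -0.0498, 0.1251]
tool_rot: [-0.155, 3.109, -0.002]
contact_force: [-0.4, -0.6, -1.0]
opening: 0.0496
```

Run:
```python
from h import *
show([.6452,-.0485,.118],186)
```

```text
t 6.8 p [ 0.6486 -0.0498  0.1251] toolx yaw -174.31 z [ 0.029  0.    -1.   ] open 0.0496 F [-0.41 -0.6  -1.01] q [-0.19  0.18  1.66  0.01  1.28 -1.87]
delta tool [0.0035 0.0016 0.007 ]
turn (rad, tool z down) -0.005345122617563824
```

>>> {"api": "apply_moves", "payload": {
  "deltas": [
    [0,0,-0.03,0,-1],
    [0,0,-0.03,0,-1],
    [0,-0.04,0,0,-1],
    [0.006,-0.05,0,0,-1],
    [0.006,-0.05,0,0,-1],
    [0,0,0,0,-1],
    [0,0,0,0,-1],
    [0,0,0,0,-1]
  ]
}}

```text
t: 7.8
tool_pos: [0.6489, -0.1921, 0.1873]
tool_rot: [-0.16, 3.108, -0.002]
contact_force: [-0.5, -0.4, -0.2]
opening: 0.0498
```

Run:
```python
from h import *
show([.632,-.2,.0541])
```

```text
t 7.8 p [ 0.6489 -0.1921  0.1873] toolx yaw -174.12 z [ 0.029  0.    -1.   ] open 0.0498 F [-0.47 -0.42 -0.16] q [-0.4   0.18  1.55  0.01  1.39 -2.08]
delta tool [ 0.0215 -0.0057  0.1327]
```

>>> {"api": "apply_moves", "payload": {
  "deltas": [
    [0.005,-0.005,0.035,0,-1],
    [0.004,0,0.035,0,-1],
    [0.004,0,0.03,0,-1],
    [0.003,0,0.01,0,-1],
    [0,0,0.008,0,-1],
    [0,0,0.004,0,-1],
    [0,0,0,0,-1],
    [0,0,0,0,-1]
  ]
}}

```text
t: 8.8
tool_pos: [0.6416, -0.1938, 0.0674]
tool_rot: [-0.172, 3.099, -0.007]
contact_force: [0.4, 0.5, -0.6]
opening: 0.0497
```

Run:
```python
from h import *
show([.632,-.2,.0541])
S=ctrl.get_image("scene");save(S,"pics/s2.png",(200,150,200,180),3)
```

```text
t 8.8 p [ 0.6416 -0.1938  0.0674] toolx yaw -173.63 z [ 0.038 -0.002 -0.999] open 0.0497 F [ 0.38  0.46 -0.6 ] q [-0.41  0.28  1.65  0.01  1.18 -2.1 ]
delta tool [ 0.0107 -0.005   0.013 ]
```

View pics/s2.png

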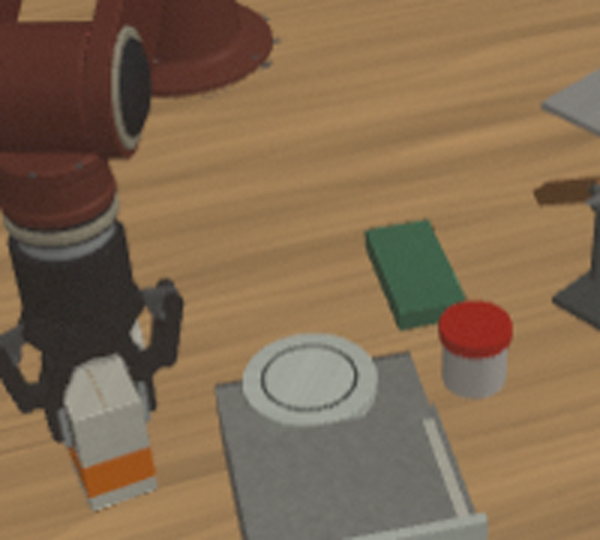

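>>> {"api": "apply_moves", "payload": {
  "deltas": [
    [0,0,0.008,0,-1],
    [0,0,0.004,0,-1],
    [0,0,0.003,0,-1],
    [0,0,0,0,-1],
    [0,0,0,0,1],
    [0,0,0,0,1],
    [0,0,0,0,1],
    [0,0,0,0,1]
  ]
}}

```text
t: 9.85
tool_pos: [0.6432, -0.1945, 0.0531]
tool_rot: [-0.172, 3.096, -0.009]
contact_force: [-0.5, 0.5, 0.6]
opening: 0.0854
```

Run:
```python
from h import *
show()
```

```text
t 9.85 p [ 0.6432 -0.1945  0.0531] toolx yaw -173.65 z [ 0.041 -0.003 -0.999] open 0.0854 F [-0.53  0.52  0.57] q [-0.41  0.3   1.65  0.01  1.16 -2.1 ]
```

>>> {"api": "apply_moves", "payload": {
  "deltas": [
    [0,0,-0.05,0,1],
    [0,0,-0.06,0,1],
    [0,0,-0.06,0,1],
    [0,0,-0.06,0,1],
    [-0.01,0.05,-0.02,-0.083,1],
    [-0.01,0.06,0,-0.083,1],
    [-0.01,0.06,0,-0.083,1],
    [-0.01,0.06,0,-0.083,1]
  ]
}}

```text
t: 10.85
tool_pos: [0.6167, 0.0402, 0.3113]
tool_rot: [-0.684, 3.023, -0.019]
contact_force: [-0.4, -0.6, -0.4]
opening: 0.0852
```

Run:
```python
from h import *
show([.815,.38,.32],204.85)
```

```text
t 10.85 p [0.6167 0.0402 0.3113] toolx yaw -154.48 z [ 0.044 -0.002 -0.999] open 0.0852 F [-0.39 -0.61 -0.41] q [-0.06 -0.03  1.56 -0.    1.56 -2.07]
delta tool [-0.3255  0.2213 -0.0008]
turn (rad, tool z down) 0.011624494808207674
```

>>> {"api": "apply_moves", "payload": {
  "deltas": [
    [-0.02,0.055,0,0,1],
    [-0.035,0.05,0,0,1],
    [-0.04,0.045,0,0,1],
    [-0.05,0.035,0,0,1],
    [-0.06,0.01,0,0,1],
    [-0.06,0,0,0,1],
    [-0.06,0,0,0,1],
    [-0.06,0,0,0,1]
  ]
}}

```text
t: 11.85
tool_pos: [0.8685, 0.3925, 0.3284]
tool_rot: [-0.694, 3.013, -0.019]
contact_force: [0.8, -0.7, 0.7]
opening: 0.0854
```

Run:
```python
from h import *
show([.815,.38,.32],204.85)
```

```text
t 11.85 p [0.8685 0.3925 0.3284] toolx yaw -154.04 z [ 0.051 -0.001 -0.999] open 0.0854 F [ 0.79 -0.66  0.67] q [ 0.35  0.88  0.38 -0.02  1.84 -1.68]
delta tool [0.054  0.0123 0.0057]
turn (rad, tool z down) 0.01932702722678864
```

>>> {"api": "apply_moves", "payload": {
  "deltas": [
    [-0.06,0,0,0,1],
    [-0.06,0,0,0,1],
    [-0.06,0,0,0,1],
    [-0.06,0,0,0,1],
    [0,0,0,0,1],
    [0,0,0,0,1],
    [0,0,0,0,1],
    [0,0,0,0,1]
  ]
}}

```text
t: 12.85
tool_pos: [0.9391, 0.4301, 0.2752]
tool_rot: [-0.674, 2.918, 0.013]
contact_force: [-0.8, -0.6, -0.5]
opening: 0.0854
```

Run:
```python
from h import *
show([.815,.38,.32],204.85)
```

```text
t 12.85 p [0.9391 0.4301 0.2752] toolx yaw -153.89 z [ 0.141  0.042 -0.989] open 0.0854 F [-0.8  -0.63 -0.49] q [ 0.36  1.14  0.06 -0.01  1.8  -1.67]
delta tool [ 0.1256  0.0081 -0.0639]
turn (rad, tool z down) 0.02193100083645984
```

>>> {"api": "apply_moves", "payload": {
  "deltas": [
    [-0.06,0,0,0,1],
    [-0.06,0,0,0,1],
    [-0.06,0,-0.01,0,1],
    [0,0,0,0,1],
    [0.05,0,-0.01,0,1],
    [0.06,0,-0.01,0,1],
    [0.06,0,-0.01,0,1],
    [0.06,0,-0.01,0,1]
  ]
}}

```text
t: 13.85
tool_pos: [0.7952, 0.3611, 0.258]
tool_rot: [-0.649, 2.805, 0.046]
contact_force: [0.4, -0.3, 0.8]
opening: 0.0855
```

Run:
```python
from h import *
show([.815,.38,.32],204.85)
```

```text
t 13.85 p [0.7952 0.3611 0.258 ] toolx yaw -153.75 z [ 0.245  0.089 -0.965] open 0.0855 F [ 0.44 -0.34  0.83] q [ 0.34  0.45  1.11  0.    1.31 -1.68]
delta tool [-0.0413  0.0066 -0.0534]
turn (rad, tool z down) 0.024457319301938937
```

Run:
```python
from h import *
show([.7952,.3611,.335])
show([.421,.204,.325])
```

```text
t 13.85 p [0.7952 0.3611 0.258 ] toolx yaw -153.75 z [ 0.245  0.089 -0.965] open 0.0855 F [ 0.44 -0.34  0.83] q [ 0.34  0.45  1.11  0.    1.31 -1.68]
delta tool [-0.0199 -0.0021 -0.0744]
t 13.85 p [0.7952 0.3611 0.258 ] toolx yaw -153.75 z [ 0.245  0.089 -0.965] open 0.0855 F [ 0.44 -0.34  0.83] q [ 0.34  0.45  1.11  0.    1.31 -1.68]
delta tool [ 0.3739  0.0197 -0.1704]
```

>>> {"api": "apply_moves", "payload": {
  "deltas": [
    [-0.012,0,-0.045,0.012,1],
    [-0.012,0,-0.045,0.012,1],
    [0.05,0.003,-0.016,0,1],
    [0.057,0.003,-0.013,0,1],
    [0.057,0.003,-0.013,0,1],
    [0.057,0.003,-0.013,0,1],
    [0.057,0.003,-0.013,0,1],
    [0.057,0.003,-0.013,0,1]
  ]
}}

```text
t: 14.85
tool_pos: [0.4487, 0.227, 0.335]
tool_rot: [-0.622, 2.857, 0.042]
contact_force: [0.2, -0.5, 0.4]
opening: 0.0855
```

```bash
cat >> h.py <<'E'
ro=np.array([.5065,.2367,0]);ry=np.radians(24.85)
RR=R.from_euler("z",ry).as_matrix()
def grasp(sx=-.025,back=0.):
    o,p,M=st();g=ro+RR@np.array([sx*np.cos(np.pi/6),0,.075+sx*.5]);return g+(.019-back)*M[:,2]
E
python3 - <<'E'
from h import *
show(grasp(),204.85);show(grasp(back=.15))
E
```

```text
t 14.85 p [0.4487 0.227  0.335 ] toolx yaw -155.32 z [ 0.205  0.074 -0.976] open 0.0855 F [ 0.23 -0.48  0.45] q [ 0.32 -0.44  1.88  0.01  1.48 -1.68]
delta tool [ 0.0251 -0.0103  0.2928]
turn (rad, tool z down) -0.0030062083890369136
t 14.85 p [0.4487 0.227  0.335 ] toolx yaw -155.32 z [ 0.205  0.074 -0.976] open 0.0855 F [ 0.23 -0.48  0.45] q [ 0.32 -0.44  1.88  0.01  1.48 -1.68]
delta tool [ 0.0251 -0.0103  0.1428]
```

>>> {"api": "apply_moves", "payload": {
  "deltas": [
    [0.01,-0.005,0,-0.003,1],
    [0.01,-0.003,0,0,1],
    [0.003,-0.002,0.02,0,1],
    [0,0,0.03,0,1],
    [0,0,0.03,0,1],
    [0,0,0.03,0,1],
    [0,0,0,0,1],
    [0,0,0,0,1]
  ]
}}

```text
t: 15.85
tool_pos: [0.4564, 0.2154, 0.2166]
tool_rot: [-0.624, 2.857, 0.041]
contact_force: [-0.2, 0.8, 0.9]
opening: 0.0853
```

Run:
```python
from h import *
show(grasp(),204.85)
S=ctrl.get_image("scene");save(S,"pics/s3.png",(340,90,200,180),3)
T=ctrl.get_image("top");save(T,"pics/t3.png",(160,190,180,160),3)
```

```text
t 15.85 p [0.4564 0.2154 0.2166] toolx yaw -155.24 z [ 0.205  0.073 -0.976] open 0.0853 F [-0.24  0.8   0.86] q [ 0.29 -0.39  2.04  0.01  1.27 -1.72]
delta tool [0.0014 0.0013 0.1765]
turn (rad, tool z down) -0.0015052823295947399
```

View pics/s3.png

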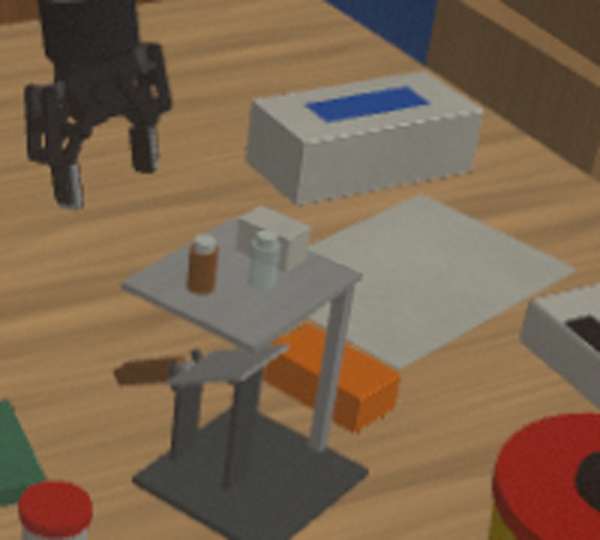

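View pics/t3.png

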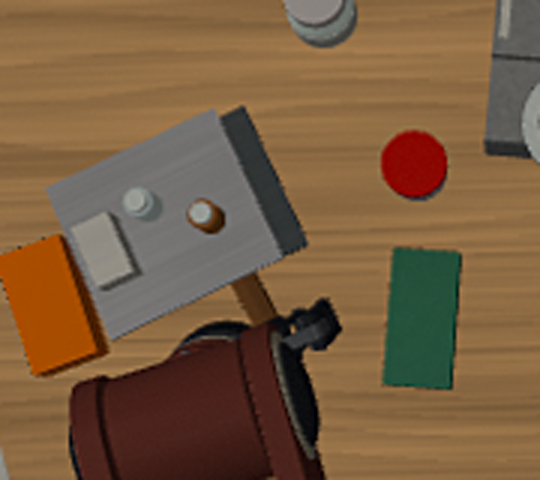

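>>> {"api": "apply_moves", "payload": {
  "deltas": [
    [0,0,0.03,0,1],
    [0,0,0.035,0,1],
    [0,0,0.035,0,1],
    [0,0,0.03,0,1],
    [0,0,0.01,0,1],
    [0,0,0,0,1],
    [0,0,0,0,1],
    [0,0,0,0,1]
  ]
}}

```text
t: 16.95
tool_pos: [0.4954, 0.229, 0.0925]
tool_rot: [-0.619, 2.831, 0.044]
contact_force: [-0.2, -0.6, -0.1]
opening: 0.0851
```

Run:
```python
from h import *
show(grasp(),204.85)
```

```text
t 16.95 p [0.4954 0.229  0.0925] toolx yaw -155.16 z [ 0.229  0.081 -0.97 ] open 0.0851 F [-0.23 -0.61 -0.11] q [ 0.29 -0.16  2.08  0.01  0.98 -1.72]
delta tool [0.0153 0.0029 0.046 ]
turn (rad, tool z down) -0.000166250404669287
```

>>> {"api": "apply_moves", "payload": {
  "deltas": [
    [0.012,0.002,0,0,1],
    [0.005,0.001,0.012,0,1],
    [0.002,0,0.014,0,1],
    [0.002,0,0.012,0,1],
    [0.001,0,0.006,0,1],
    [0,0,0,0,1],
    [0,0,0,0,1],
    [0,0,0,0,1]
  ]
}}

```text
t: 17.95
tool_pos: [0.4842, 0.2262, 0.0416]
tool_rot: [-0.619, 2.83, 0.044]
contact_force: [-1.0, -0.4, -0.5]
opening: 0.0855
```

Run:
```python
from h import *
show(grasp(),204.85)
S=ctrl.get_image("scene");save(S,"pics/s4.png",(340,90,160,160),4)
```

```text
t 17.95 p [0.4842 0.2262 0.0416] toolx yaw -155.16 z [ 0.23   0.081 -0.97 ] open 0.0855 F [-1.03 -0.39 -0.5 ] q [ 0.29 -0.11  2.13  0.01  0.88 -1.72]
delta tool [-0.008  -0.0003 -0.0006]
turn (rad, tool z down) -9.953539986440626e-05
```

View pics/s4.png

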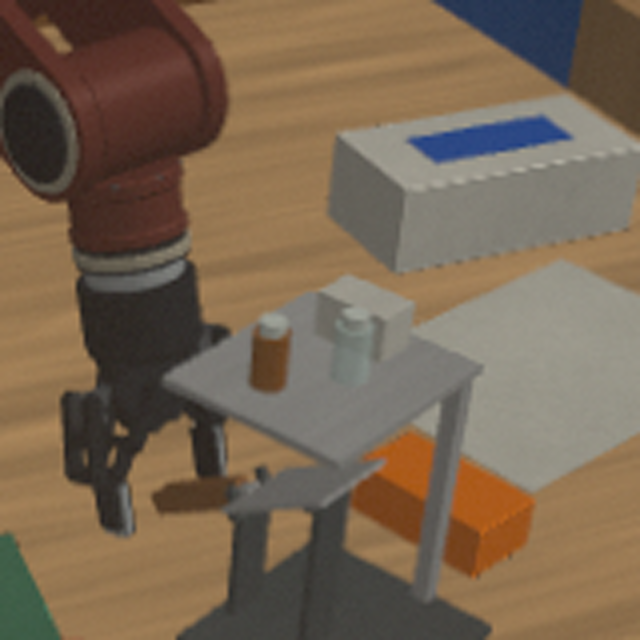

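>>> {"api": "apply_moves", "payload": {
  "deltas": [
    [-0.006,0,0,0,1],
    [-0.003,0,0,0,1],
    [0,0,0,0,1],
    [0,0,0,0,-1],
    [0,0,0,0,-1],
    [0,0,0,0,-1],
    [0,0,0,0,-1],
    [0,0,0,0,-1]
  ],
  "grip_force": 110
}}

```text
t: 19.0
tool_pos: [0.4933, 0.2304, 0.0452]
tool_rot: [-0.619, 2.829, 0.044]
contact_force: [-1.2, -0.5, 1.4]
opening: 0.0203
```

Run:
```python
from h import *
show(grasp(),204.85)
print(np.round(ctrl.get_obs()["wrist_torque"],2))
```

```text
t 19.0 p [0.4933 0.2304 0.0452] toolx yaw -155.15 z [ 0.231  0.081 -0.969] open 0.0203 F [-1.21 -0.47  1.42] q [ 0.29 -0.1   2.11  0.01  0.88 -1.71]
delta tool [ 0.0026 -0.0002  0.0005]
turn (rad, tool z down) -7.422133864841819e-05
[-0.03  0.18  0.03]
```

```bash
cat >> h.py <<'E'
so=np.array([.698,-.0424,0]);sy=np.radians(-6.1);RS=R.from_euler("z",sy).as_matrix()
def Tm(Rm,p): A=np.eye(4);A[:3,:3]=Rm;A[:3,3]=p;return A
SP0=Tm(RR@R.from_euler("y",-np.pi/6).as_matrix(),ro+[0,0,.075])  # spatula in rest
import os
def savegrip():
    o,p,M=st();np.save("grip.npy",np.linalg.inv(Tm(M,p))@SP0)
def spat():
    o,p,M=st();return Tm(M,p)@np.load("grip.npy")
def shows(frame="stand"):
    A=spat();tip=(A@[.13,0,0,1])[:3];F,o=(RS,so) if frame=="stand" else (RR,ro)
    x=F.T@A[:3,0];y=F.T@A[:3,1];g=F.T@(A[:3,3]-o);t=F.T@(tip-o)
    l=F.T@((A@[.13,.032,0,1])[:3]-o);r=F.T@((A@[.13,-.032,0,1])[:3]-o)
    print(frame,"origin",g.round(4),"tip",t.round(4),"L",l.round(4),"R",r.round(4),"slope",np.degrees(np.arcsin(x[2])).round(1),"yaw",np.degrees(np.arctan2(x[1],x[0])).round(1),"roll",np.degrees(np.arcsin(y[2])).round(1))
def dw(v,frame="world"):
    o,p,M=st();F=dict(world=np.eye(3),stand=RS,rest=RR)[frame];print("tool delta",(M.T@F@np.array(v)).round(4))
E
python3 - <<'E'
from h import *
savegrip();show();shows("rest");dw([-.0125,0,.0217],"rest");dw([0,-.11,0],"rest");dw([-.002,0,.002],"rest")
E
```

```text
t 19.0 p [0.4933 0.2304 0.0452] toolx yaw -155.15 z [ 0.231  0.081 -0.969] open 0.0203 F [-1.21 -0.47  1.42] q [ 0.29 -0.1   2.11  0.01  0.88 -1.71]
rest origin [0.    0.    0.075] tip [ 0.1126 -0.      0.14  ] L [0.1126 0.032  0.14  ] R [ 0.1126 -0.032   0.14  ] slope 30.0 yaw -0.0 roll -0.0
tool delta [ 0.0068 -0.0006 -0.0241]
tool delta [-0.     -0.11    0.0026]
tool delta [ 0.0015 -0.0001 -0.0024]
```

>>> {"api": "apply_moves", "payload": {
  "deltas": [
    [0.002,0,-0.007,0,-1],
    [0.002,0,-0.008,0,-1],
    [0.002,0,-0.007,0,-1],
    [0,0,0,0,-1],
    [0,0,0,0,-1],
    [0,0,0,0,-1],
    [0,0,0,0,-1],
    [0,0,0,0,-1]
  ]
}}

```text
t: 20.0
tool_pos: [0.4805, 0.2252, 0.0647]
tool_rot: [-0.62, 2.832, 0.044]
contact_force: [0.7, 0.2, -2.0]
opening: 0.0206
```

Run:
```python
from h import *
show();shows("rest");dw([0,-.11,0],"rest")
S=ctrl.get_image("scene");save(S,"pics/s5.png",(340,130,140,130),5)
```

```text
t 20.0 p [0.4805 0.2252 0.0647] toolx yaw -155.15 z [ 0.228  0.08  -0.97 ] open 0.0206 F [ 0.74  0.19 -1.97] q [ 0.29 -0.16  2.13  0.01  0.93 -1.72]
rest origin [-0.0136  0.0007  0.0945] tip [0.0992 0.0007 0.1591] L [0.0992 0.0327 0.1591] R [ 0.0992 -0.0313  0.1591] slope 29.8 yaw 0.0 roll 0.0
tool delta [ 0.     -0.11    0.0025]
```

View pics/s5.png

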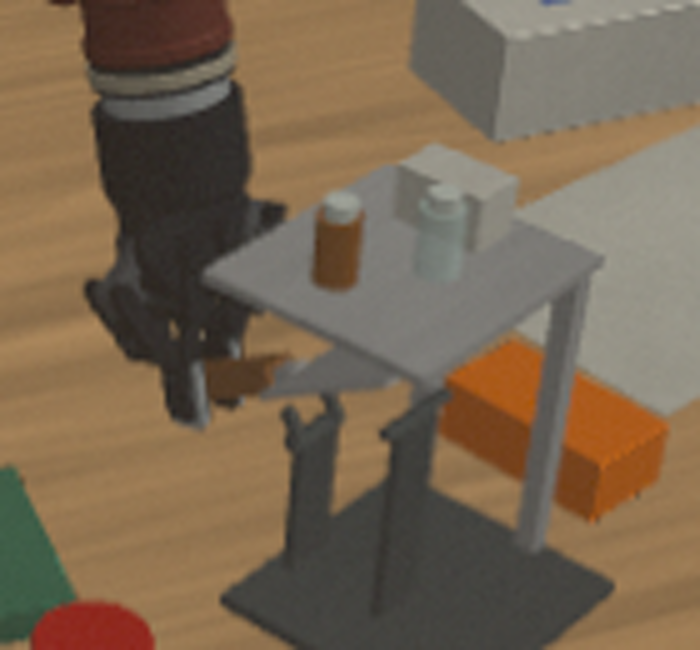

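>>> {"api": "apply_moves", "payload": {
  "deltas": [
    [0,-0.02,0,0,-1],
    [0,-0.03,0,0,-1],
    [0,-0.035,0,0,-1],
    [0,-0.035,0,0,-1],
    [0,0,-0.03,0,-1],
    [0,0,-0.04,0,-1],
    [0,0,-0.04,0,-1],
    [0,0,0,0,-1]
  ]
}}

```text
t: 21.05
tool_pos: [0.5062, 0.1031, 0.1762]
tool_rot: [-0.621, 2.834, 0.043]
contact_force: [0.1, 0.5, -1.4]
opening: 0.0199
```

Run:
```python
from h import *
show();shows("rest");shows()
S=ctrl.get_image("scene");save(S,"pics/s6.png",(300,100,180,150),4)
P=cloud(S);np.save("s6.npy",P)
```

```text
t 21.05 p [0.5062 0.1031 0.1762] toolx yaw -155.12 z [ 0.226  0.079 -0.971] open 0.0199 F [ 0.13  0.55 -1.43] q [ 0.02 -0.34  2.07  0.08  1.18 -2.01]
rest origin [-0.0416 -0.1209  0.206 ] tip [ 0.0714 -0.1208  0.2703] L [ 0.0714 -0.0888  0.2703] R [ 0.0714 -0.1528  0.2703] slope 29.7 yaw 0.0 roll 0.0
stand origin [-0.1935  0.1321  0.206 ] tip [-0.0967  0.1903  0.2703] L [-0.1131  0.2177  0.2703] R [-0.0802  0.1628  0.2703] slope 29.7 yaw 31.0 roll 0.0
```

View pics/s6.png

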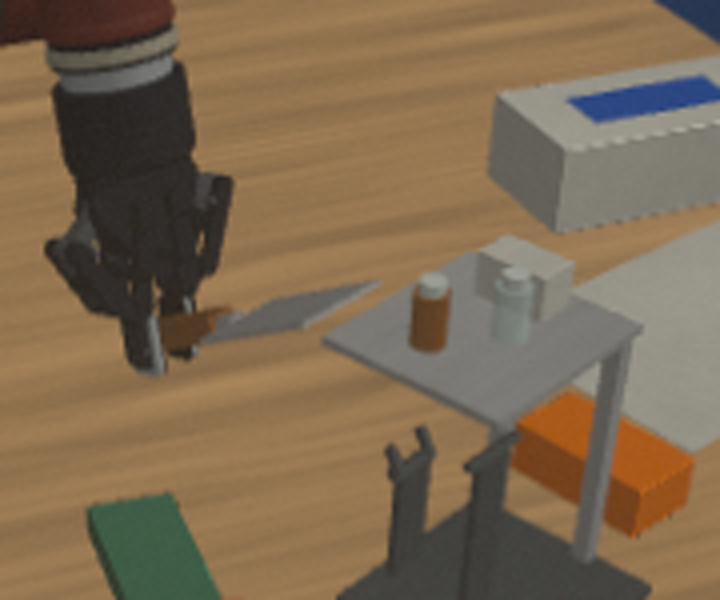

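Run:
```python
from h import *
P=np.load("s6.npy").reshape(-1,3)
A=spat();Q=(P-A[:3,3])@A[:3,:3]
m=(Q[:,0]>.04)&(Q[:,0]<.16)&(abs(Q[:,1])<.06)&(abs(Q[:,2])<.04)&(P[:,2]>.15)
q=Q[m];print(len(q),q.min(0).round(3),q.max(0).round(3))
c,*_=np.linalg.lstsq(np.c_[q[:,:2],np.ones(len(q))],q[:,2],rcond=None);print("plane in spat frame z=ax+by+c",c.round(4))
r=cv2.minAreaRect(q[:,:2].astype(np.float32));print(r)
```

```text
275 [ 0.041 -0.033 -0.002] [0.136 0.034 0.004]
plane in spat frame z=ax+by+c [-0.0074  0.0052  0.0021]
((0.08867956697940826, 0.00028986483812332153), (0.0670742318034172, 0.09404925256967545), 87.92049407958984)
```

Run:
```python
from h import *
dw([-.126,.032,.084]);dw([-.057,-.02,0])
```

```text
tool delta [ 0.0784  0.0797 -0.107 ]
tool delta [ 0.0585  0.0055 -0.0142]
```

>>> {"api": "apply_moves", "payload": {
  "deltas": [
    [0.02,0.02,-0.03,0,-1],
    [0.028,0.03,-0.04,0,-1],
    [0.03,0.03,-0.037,0,-1],
    [0.058,0.005,-0.014,0,-1],
    [0.058,0.005,-0.014,0,-1],
    [0.058,0.005,-0.014,0,-1],
    [0.058,0.005,-0.014,0,-1],
    [0,0,0,0,-1]
  ]
}}

```text
t: 22.1
tool_pos: [0.2718, 0.1008, 0.2682]
tool_rot: [-0.654, 2.974, 0.034]
contact_force: [-0.8, -0.2, -1.5]
opening: 0.0205
```

Run:
```python
from h import *
show();shows()
```

```text
t 22.1 p [0.2718 0.1008 0.2682] toolx yaw -155.21 z [ 0.089  0.042 -0.995] open 0.0205 F [-0.84 -0.19 -1.52] q [ 0.06 -1.01  2.29  0.04  1.77 -1.94]
stand origin [-0.4226  0.1065  0.2956] tip [-0.3183  0.1678  0.3432] L [-0.3348  0.1952  0.344 ] R [-0.3018  0.1404  0.3425] slope 21.5 yaw 30.5 roll 1.4
```

>>> {"api": "apply_moves", "payload": {
  "deltas": [
    [0.05,0.004,-0.005,0,-1],
    [0.04,0.004,0,0,-1],
    [0,0,0,0,-1],
    [-0.03,-0.02,0,0.09,-1],
    [-0.03,-0.03,0,0.09,-1],
    [-0.03,-0.03,0,0.09,-1],
    [-0.03,-0.03,0,0.09,-1],
    [-0.03,-0.03,0,0.09,-1]
  ]
}}

```text
t: 23.1
tool_pos: [0.4365, -0.0042, 0.2722]
tool_rot: [0.04, 3.107, 0.042]
contact_force: [-0.5, -0.3, -0.6]
opening: 0.0204
```

Run:
```python
from h import *
show();shows()
```

```text
t 23.1 p [ 0.4365 -0.0042  0.2722] toolx yaw 178.49 z [ 0.035  0.027 -0.999] open 0.0204 F [-0.49 -0.29 -0.59] q [-0.2  -0.47  1.99  0.03  1.59 -1.75]
stand origin [-0.2434  0.0108  0.2983] tip [-0.1199  0.0189  0.338 ] L [-0.1225  0.0508  0.3396] R [-0.1173 -0.0129  0.3364] slope 17.8 yaw 3.8 roll 2.9
```

>>> {"api": "apply_moves", "payload": {
  "deltas": [
    [0.04,-0.005,0,0.066,-1],
    [0.055,-0.005,0,0,-1],
    [0.058,-0.003,0,0,-1],
    [0.058,0,0,0,-1],
    [0.058,0,0,0,-1],
    [0.058,0,0,0,-1],
    [0.058,0,0,0,-1],
    [0,0,0,0,-1]
  ]
}}

```text
t: 24.1
tool_pos: [0.2245, 0.0124, 0.2898]
tool_rot: [-0.146, -3.013, -0.047]
contact_force: [-0.2, 0.8, -2.3]
opening: 0.0199
```

Run:
```python
from h import *
show();shows()
```

```text
t 24.1 p [0.2245 0.0124 0.2898] toolx yaw 174.55 z [-0.123  0.037 -0.992] open 0.0199 F [-0.21  0.83 -2.34] q [-0.28 -1.01  2.26  0.    2.02 -1.76]
stand origin [-0.4521  0.0034  0.3122] tip [-0.3236  0.0032  0.3318] L [-0.3238  0.0351  0.3333] R [-0.3234 -0.0288  0.3302] slope 8.6 yaw -0.1 roll 2.8
```

```bash
cat >> h.py <<'E'
def tipto(t):
    A=spat();tip=(A@[.13,0,0,1])[:3];w=so+RS@np.array(t);o,p,M=st();print("tip delta tool",(M.T@(w-tip)).round(4))
E
python3 - <<'E'
from h import *
tipto([-.13,-.006,.10])
E
```

```text
tip delta tool [-0.2211 -0.0166  0.2053]
```

>>> {"api": "apply_moves", "payload": {
  "deltas": [
    [-0.03,-0.002,0.025,0,-1],
    [-0.036,-0.002,0.03,0,-1],
    [-0.036,-0.003,0.03,0,-1],
    [-0.036,-0.003,0.03,0,-1],
    [-0.036,-0.003,0.03,0,-1],
    [-0.03,-0.002,0.025,0,-1],
    [0,0,0,0,-1],
    [0,0,0,0,-1]
  ]
}}

```text
t: 25.1
tool_pos: [0.4104, -0.0173, 0.0849]
tool_rot: [-0.148, -3.02, -0.047]
contact_force: [0.8, 0.7, -1.0]
opening: 0.0204
```

Run:
```python
from h import *
show();shows();tipto([-.115,-.006,.052])
```

```text
t 25.1 p [ 0.4104 -0.0173  0.0849] toolx yaw 174.47 z [-0.116  0.037 -0.993] open 0.0204 F [ 0.85  0.69 -0.97] q [-0.23 -0.26  2.16  0.01  1.36 -1.71]
stand origin [-0.2643 -0.0064  0.1075] tip [-0.1359 -0.0068  0.1279] L [-0.1361  0.0251  0.1295] R [-0.1358 -0.0388  0.1264] slope 9.0 yaw -0.2 roll 2.8
tip delta tool [-0.0298 -0.0013  0.0729]
```

>>> {"api": "apply_moves", "payload": {
  "deltas": [
    [-0.01,0,0.015,0,-1],
    [-0.01,0,0.018,0,-1],
    [-0.008,0,0.018,0,-1],
    [0,0,0.014,0,-1],
    [0,0,0.004,0,-1],
    [0,0,0,0,-1],
    [0,0,0,0,-1],
    [0,0,0,0,-1]
  ]
}}

```text
t: 26.1
tool_pos: [0.434, -0.0185, 0.0193]
tool_rot: [-0.149, -3.039, -0.043]
contact_force: [-0.4, -0.0, -1.9]
opening: 0.0202
```

Run:
```python
from h import *
show();shows();tipto([-.083,-.006,.053])
S=ctrl.get_image("scene");save(S,"pics/s7.png",(220,180,180,150),4)
P=cloud(S).reshape(-1,3)
A=spat();Q=(P-A[:3,3])@A[:3,:3]
m=(Q[:,0]>.05)&(Q[:,0]<.16)&(abs(Q[:,1])<.06)&(abs(Q[:,2])<.012)&(P[:,0]<.59)
q=Q[m];print(len(q),q.min(0).round(3),q.max(0).round(3))
c,*_=np.linalg.lstsq(np.c_[q[:,:2],np.ones(len(q))],q[:,2],rcond=None);print(c.round(4))
```

```text
t 26.1 p [ 0.434  -0.0185  0.0193] toolx yaw 174.44 z [-0.097  0.033 -0.995] open 0.0202 F [-0.4  -0.02 -1.88] q [-0.22 -0.1   2.15  0.01  1.2  -1.7 ]
stand origin [-0.2411 -0.005   0.0423] tip [-0.1132 -0.0054  0.0651] L [-0.1133  0.0265  0.0666] R [-0.113  -0.0374  0.0637] slope 10.1 yaw -0.2 roll 2.7
tip delta tool [-0.0312 -0.0011  0.009 ]
479 [ 0.05  -0.03  -0.003] [0.134 0.035 0.005]
[-0.0051 -0.0101  0.0018]
```

View pics/s7.png

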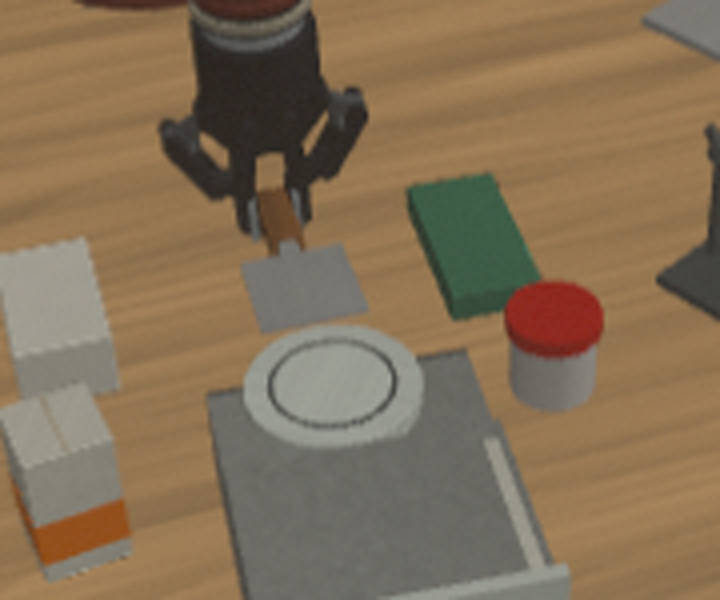

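>>> {"api": "apply_moves", "payload": {
  "deltas": [
    [0.002,0,0.007,0,-1],
    [0.002,0,0.006,0,-1],
    [0,0,0.002,0,-1],
    [0,0,0,0,-1],
    [0,0,0,0,-1],
    [0,0,0,0,-1],
    [0,0,0,0,-1],
    [0,0,0,0,-1]
  ]
}}

```text
t: 27.15
tool_pos: [0.4285, -0.0176, 0.0039]
tool_rot: [-0.149, -3.039, -0.043]
contact_force: [1.0, 0.2, -0.9]
opening: 0.0207
```

Run:
```python
from h import *
show();shows();tipto([-.082,-.006,.053])
```

```text
t 27.15 p [ 0.4285 -0.0176  0.0039] toolx yaw 174.44 z [-0.097  0.033 -0.995] open 0.0207 F [ 0.95  0.18 -0.93] q [-0.22 -0.08  2.16  0.01  1.16 -1.7 ]
stand origin [-0.2467 -0.0047  0.027 ] tip [-0.1188 -0.0051  0.0499] L [-0.1189  0.0268  0.0513] R [-0.1186 -0.0371  0.0484] slope 10.1 yaw -0.2 roll 2.7
tip delta tool [-0.0362 -0.001  -0.0068]
```

>>> {"api": "apply_moves", "payload": {
  "deltas": [
    [-0.01,0,-0.0015,0,-1],
    [-0.012,0,-0.002,0,-1],
    [-0.01,0,-0.001,0,-1],
    [-0.003,0,0,0,-1],
    [0,0,0,0,-1],
    [0,0,0,0,-1],
    [0,0,0,0,-1],
    [0,0,0,0,-1]
  ]
}}

```text
t: 28.15
tool_pos: [0.4664, -0.0214, 0.0049]
tool_rot: [-0.149, -3.039, -0.043]
contact_force: [0.4, 0.5, -0.7]
opening: 0.02
```

Run:
```python
from h import *
show();shows()
S=ctrl.get_image("scene");save(S,"pics/s8.png",(220,180,180,150),4)
```

```text
t 28.15 p [ 0.4664 -0.0214  0.0049] toolx yaw 174.44 z [-0.097  0.033 -0.995] open 0.02 F [ 0.4   0.47 -0.69] q [-0.21  0.01  2.07  0.01  1.16 -1.69]
stand origin [-0.2086 -0.0044  0.028 ] tip [-0.0807 -0.0049  0.0509] L [-0.0808  0.0271  0.0523] R [-0.0805 -0.0369  0.0494] slope 10.1 yaw -0.2 roll 2.7
```

View pics/s8.png

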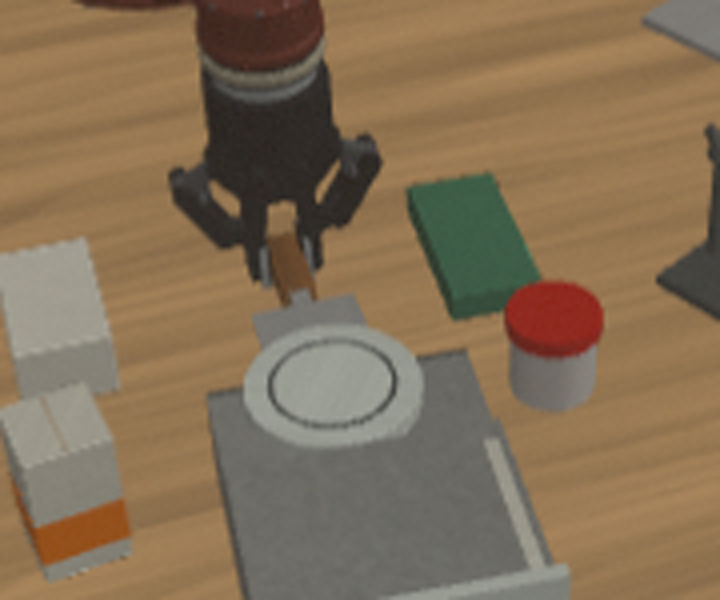

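>>> {"api": "apply_moves", "payload": {
  "deltas": [
    [0,0,-0.012,0,-1],
    [0,0,-0.014,0,-1],
    [-0.001,0,-0.013,0,-1],
    [-0.003,0,-0.01,0,-1],
    [-0.003,0,-0.009,0,-1],
    [0,0,0,0,-1],
    [0,0,0,0,-1],
    [0,0,0,0,-1]
  ]
}}

```text
t: 29.2
tool_pos: [0.4794, -0.0241, 0.0663]
tool_rot: [-0.149, -3.038, -0.043]
contact_force: [-0.2, -0.3, -1.8]
opening: 0.0201
```

Run:
```python
from h import *
show();shows()
S=ctrl.get_image("scene");save(S,"pics/s9.png",(220,180,180,150),4)
tipto([-.058,-.006,.114])
```

```text
t 29.2 p [ 0.4794 -0.0241  0.0663] toolx yaw 174.44 z [-0.097  0.033 -0.995] open 0.0201 F [-0.17 -0.28 -1.85] q [-0.21 -0.06  2.02  0.01  1.29 -1.69]
stand origin [-0.1954 -0.0058  0.0894] tip [-0.0674 -0.0062  0.1122] L [-0.0675  0.0258  0.1137] R [-0.0672 -0.0382  0.1107] slope 10.1 yaw -0.2 roll 2.7
tip delta tool [-0.0093  0.0001 -0.0029]
```

View pics/s9.png

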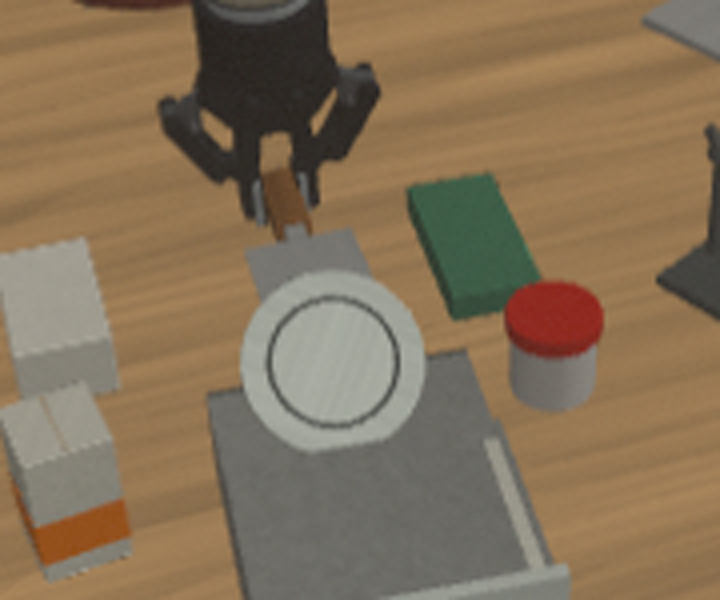

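>>> {"api": "apply_moves", "payload": {
  "deltas": [
    [-0.01,0,-0.007,0,-1],
    [-0.012,0,-0.008,0,-1],
    [-0.012,0,-0.007,0,-1],
    [-0.011,0,-0.004,0,-1],
    [0,0,0,0,-1],
    [0,0,0,0,-1],
    [0,0,0,0,-1],
    [0,0,0,0,-1]
  ]
}}

```text
t: 30.25
tool_pos: [0.5305, -0.0297, 0.0888]
tool_rot: [-0.149, -3.039, -0.043]
contact_force: [0.3, -0.1, -1.4]
opening: 0.0202
```

Run:
```python
from h import *
show();shows()
S=ctrl.get_image("scene");save(S,"pics/s10.png",(220,160,180,150),4)
```

```text
t 30.25 p [ 0.5305 -0.0297  0.0888] toolx yaw 174.44 z [-0.097  0.033 -0.995] open 0.0202 F [ 0.26 -0.15 -1.39] q [-0.2   0.03  1.89  0.01  1.33 -1.68]
stand origin [-0.144  -0.0059  0.1119] tip [-0.016  -0.0064  0.1348] L [-0.0162  0.0256  0.1363] R [-0.0159 -0.0384  0.1333] slope 10.1 yaw -0.2 roll 2.7
```

View pics/s10.png

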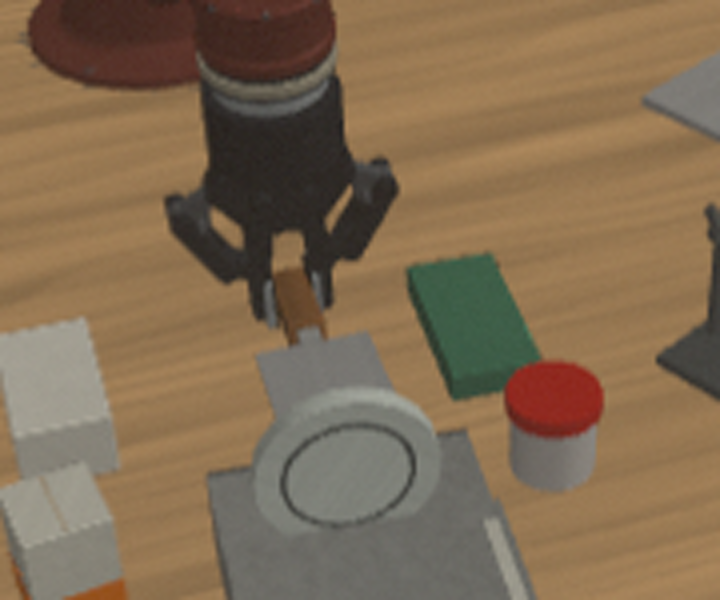

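>>> {"api": "apply_moves", "payload": {
  "deltas": [
    [-0.008,0,0,0,-1],
    [-0.01,0,0,0,-1],
    [-0.01,0,0,0,-1],
    [-0.008,0,0,0,-1],
    [0,0,0,0,-1],
    [0,0,0,0,-1],
    [0,0,0,0,-1],
    [0,0,0,0,-1]
  ]
}}

```text
t: 31.3
tool_pos: [0.5685, -0.0334, 0.0846]
tool_rot: [-0.149, -3.039, -0.043]
contact_force: [-0.6, 0.0, -0.9]
opening: 0.0204
```

Run:
```python
from h import *
show();shows()
S=ctrl.get_image("scene");save(S,"pics/s11.png",(220,180,180,180),4)
T=ctrl.get_image("top")
for k,p in(("S",S),("T",T)):
    P=cloud(p).reshape(-1,3);q=(P-so)@RS
    m=(abs(q[:,2]-.087)<.004)&(abs(q[:,1])<.072)&(q[:,0]>-.06)&(q[:,0]<.118)
    if m.sum()>10:
        h=q[m][:,:2].astype(np.float32);print(k,m.sum(),cv2.minEnclosingCircle(h),np.median(q[m][:,2]))
```

```text
t 31.3 p [ 0.5685 -0.0334  0.0846] toolx yaw 174.44 z [-0.097  0.033 -0.995] open 0.0204 F [-0.64  0.04 -0.85] q [-0.2   0.12  1.8   0.01  1.32 -1.67]
stand origin [-0.1058 -0.0056  0.1077] tip [ 0.0222 -0.006   0.1305] L [0.0221 0.026  0.132 ] R [ 0.0224 -0.038   0.129 ] slope 10.1 yaw -0.2 roll 2.7
S 1326 ((0.023174626752734184, -0.00519687682390213), 0.051813945174217224) 0.08708465340762639
T 446 ((0.06780895590782166, -0.014124073088169098), 0.07247744500637054) 0.08717087796511525
```

View pics/s11.png

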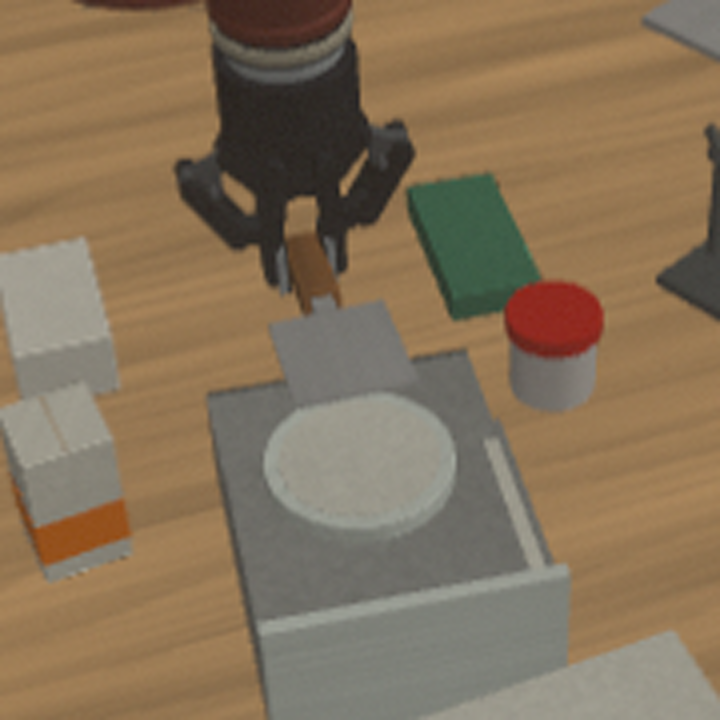

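Run:
```python
from h import *
tipto([-.05,-.006,.1305]);tipto([-.05,-.006,.0835])
```

```text
tip delta tool [0.0719 0.0005 0.0073]
tip delta tool [ 0.0672 -0.0006  0.054 ]
```

>>> {"api": "apply_moves", "payload": {
  "deltas": [
    [0.02,0,0.002,0,-1],
    [0.03,0,0.003,0,-1],
    [0.025,0,0.003,0,-1],
    [0.002,0,0.015,0,-1],
    [0.001,0,0.015,0,-1],
    [0,0,0.01,0,-1],
    [0,0,0,0,-1],
    [0,0,0,0,-1]
  ]
}}

```text
t: 32.4
tool_pos: [0.4864, -0.0244, 0.0419]
tool_rot: [-0.15, -3.04, -0.043]
contact_force: [-0.0, -0.1, -1.8]
opening: 0.0205
```

Run:
```python
from h import *
show();shows();tipto([-.04,-.006,.083]);tipto([.012,-.006,.083])
```

```text
t 32.4 p [ 0.4864 -0.0244  0.0419] toolx yaw 174.43 z [-0.096  0.033 -0.995] open 0.0205 F [-0.01 -0.06 -1.76] q [-0.21 -0.01  2.02  0.01  1.24 -1.69]
stand origin [-0.1885 -0.0053  0.065 ] tip [-0.0605 -0.0058  0.088 ] L [-0.0607  0.0262  0.0895] R [-0.0604 -0.0378  0.0866] slope 10.2 yaw -0.2 roll 2.7
tip delta tool [-0.0209 -0.0004  0.003 ]
tip delta tool [-0.0727 -0.0008 -0.0021]
```

>>> {"api": "apply_moves", "payload": {
  "deltas": [
    [-0.008,0,0.004,0,-1],
    [-0.012,0,-0.001,0,-1],
    [-0.014,0,-0.001,0,-1],
    [-0.014,0,-0.001,0,-1],
    [-0.013,0,-0.001,0,-1],
    [-0.008,0,-0.001,0,-1],
    [0,0,0,0,-1],
    [0,0,0,0,-1]
  ]
}}

```text
t: 33.4
tool_pos: [0.5619, -0.032, 0.0368]
tool_rot: [-0.15, -3.043, -0.042]
contact_force: [-1.4, -0.8, -1.9]
opening: 0.02
```

```bash
cat >> h.py <<'E'
def tin():
    S=ctrl.get_image("scene");P=cloud(S).reshape(-1,3);q=(P-so)@RS
    m=(abs(q[:,2]-.087)<.003)&(abs(q[:,1])<.066)&(q[:,0]>-.06)&(q[:,0]<.12)
    print("tin",m.sum(),cv2.minEnclosingCircle(q[m][:,:2].astype(np.float32)),q[m].mean(0).round(4));return S
E
python3 - <<'E'
from h import *
show();shows();S=tin();save(S,"pics/s12.png",(220,180,180,180),4)
E
```

```text
t 33.4 p [ 0.5619 -0.032   0.0368] toolx yaw 174.43 z [-0.093  0.032 -0.995] open 0.02 F [-1.37 -0.83 -1.92] q [-0.2   0.17  1.84  0.01  1.23 -1.67]
stand origin [-0.1126 -0.0049  0.06  ] tip [ 0.0153 -0.0053  0.0834] L [0.0151 0.0266 0.0849] R [ 0.0154 -0.0373  0.0819] slope 10.4 yaw -0.2 roll 2.6
tin 1489 ((0.055805906653404236, 0.002163758035749197), 0.06202998012304306) [ 0.0661 -0.0035  0.0869]
```

View pics/s12.png

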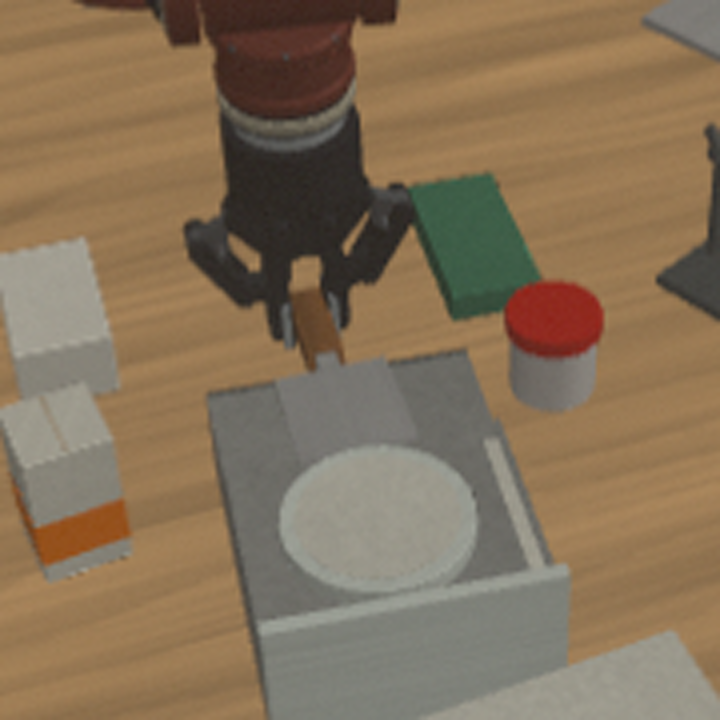

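>>> {"api": "apply_moves", "payload": {
  "deltas": [
    [0.02,0,0,0,-1],
    [0.03,0,-0.005,0,-1],
    [0,0.01,-0.05,0,-1],
    [0,0.02,-0.06,0,-1],
    [-0.02,0.02,-0.055,0,-1],
    [-0.035,0.025,-0.04,0,-1],
    [-0.05,0.03,-0.02,-0.03,-1],
    [-0.055,0.025,-0.01,-0.03,-1]
  ]
}}

```text
t: 34.45
tool_pos: [0.7003, 0.0826, 0.2727]
tool_rot: [-0.061, -3.044, -0.049]
contact_force: [0.3, -0.1, -0.5]
opening: 0.0202
```

Run:
```python
from h import *
show();shows("rest");dw([.05,0,0]);dw([0,.05,0]);dw([.9-st()[1][0],.143-st()[1][1],.33-st()[1][2]])
P=np.load("f0.npz")["T"].reshape(-1,3)
for (x0,x1,y0,y1) in((.8,1.2,-.2,.1),(.8,1.2,.1,.35),(.8,1.2,.35,.7)):
    m=(P[:,0]>x0)&(P[:,0]<x1)&(P[:,1]>y0)&(P[:,1]<y1);print(P[m][:,2].max())
```

```text
t 34.45 p [0.7003 0.0826 0.2727] toolx yaw 177.8 z [-0.096  0.034 -0.995] open 0.0202 F [ 0.3  -0.07 -0.53] q [-0.    0.28  1.29  0.03  1.66 -1.53]
rest origin [ 0.1317 -0.2332  0.2958] tip [ 0.2448 -0.293   0.319 ] L [ 0.2595 -0.2646  0.3207] R [ 0.2301 -0.3214  0.3173] slope 10.3 yaw -27.9 roll 3.1
tool delta [-0.0497  0.0021 -0.0048]
tool delta [0.0019 0.0499 0.0017]
tool delta [-0.1908  0.0704 -0.0741]
0.10253140200156619
0.17022622705298618
0.17951991899040842
```

>>> {"api": "apply_moves", "payload": {
  "deltas": [
    [-0.055,0.018,-0.018,-0.03,-1],
    [-0.055,0.018,-0.018,-0.03,-1],
    [-0.055,0.015,-0.015,0,-1],
    [-0.058,0.01,-0.008,0,-1],
    [-0.058,0.01,-0.006,0,-1],
    [-0.058,0.01,-0.006,0,-1],
    [-0.058,0.01,-0.006,0,-1],
    [-0.058,0.01,-0.006,0,-1]
  ]
}}

```text
t: 35.45
tool_pos: [0.9878, 0.1624, 0.2469]
tool_rot: [0.031, -3.137, -0.081]
contact_force: [0.1, 0.1, -1.2]
opening: 0.0205
```

Run:
```python
from h import *
show();shows("rest");dw([.06,.01,0]);
print((SP0@np.linalg.inv(np.load("grip.npy")))[:3,2])
```

```text
t 35.45 p [0.9878 0.1624 0.2469] toolx yaw -178.86 z [-0.004  0.052 -0.999] open 0.0205 F [ 0.11  0.11 -1.2 ] q [ 0.07  1.16  0.06  0.06  1.92 -1.5 ]
rest origin [ 0.4246 -0.2799  0.2721] tip [ 0.5381 -0.3327  0.3072] L [ 0.5509 -0.3035  0.3096] R [ 0.5252 -0.3619  0.3048] slope 15.6 yaw -24.9 roll 4.3
tool delta [-0.0602  0.0088  0.0003]
[ 0.23123669  0.08142299 -0.96948434]
```

>>> {"api": "apply_moves", "payload": {
  "deltas": [
    [-0.06,0.005,-0.01,0,-1],
    [-0.06,0.005,-0.01,0,-1],
    [-0.06,0.005,-0.01,0,-1],
    [-0.06,0.005,-0.01,0,-1],
    [-0.06,0.005,-0.01,0,-1],
    [-0.06,0.005,-0.01,0,-1],
    [0,0,0,0,-1],
    [0,0,0,0,-1]
  ]
}}

```text
t: 36.45
tool_pos: [1.0523, 0.1533, 0.2522]
tool_rot: [-0.02, 2.922, 0.123]
contact_force: [1.3, -0.2, -1.9]
opening: 0.02
```

Run:
```python
from h import *
show();shows("rest");dw([-.06,0,0]);dw([0,.06,0]);dw([0,0,.06])
```

```text
t 36.45 p [1.0523 0.1533 0.2522] toolx yaw -179.74 z [ 0.215  0.085 -0.973] open 0.02 F [ 1.31 -0.19 -1.85] q [ 0.06  1.17  0.06  0.07  1.7  -1.51]
rest origin [ 0.4733 -0.3138  0.2815] tip [ 0.5758 -0.3649  0.343 ] L [ 0.5884 -0.3357  0.3464] R [ 0.5632 -0.3941  0.3397] slope 28.2 yaw -26.5 roll 6.0
tool delta [ 0.0586  0.0014 -0.0129]
tool delta [-0.0003  0.0598  0.0051]
tool delta [-0.013   0.0049 -0.0584]
```

>>> {"api": "apply_moves", "payload": {
  "deltas": [
    [-0.06,0.005,-0.01,0,-1],
    [0.03,0,-0.01,-0.06,-1],
    [0.045,0.003,-0.01,-0.06,-1],
    [0.05,0.006,-0.01,-0.06,-1],
    [0.05,0.009,-0.01,-0.06,-1],
    [0.05,0.012,-0.01,-0.06,-1],
    [0.05,0.015,-0.01,-0.06,-1],
    [0.05,0.017,-0.01,-0.06,-1]
  ]
}}

```text
t: 37.45
tool_pos: [0.7248, 0.1428, 0.2391]
tool_rot: [-0.616, 2.792, 0.045]
contact_force: [0.1, -0.1, -0.3]
opening: 0.0202
```

```bash
cat >> h.py <<'E'
def orito(p):  # spatula origin to rest-frame p
    A=spat();w=ro+RR@np.array(p);o,q,M=st();print("orig delta tool",(M.T@(w-A[:3,3])).round(4))
E
python3 - <<'E'
from h import *
show(yaw=204.85);shows("rest");orito([-.0136,-.121,.20])
E
```

```text
t 37.45 p [0.7248 0.1428 0.2391] toolx yaw -154.86 z [ 0.265  0.09  -0.96 ] open 0.0202 F [ 0.09 -0.12 -0.33] q [ 0.07  0.14  1.53  0.08  1.2  -1.96]
turn (rad, tool z down) 0.004978623924281285
rest origin [ 0.1722 -0.1765  0.2694] tip [ 0.2824 -0.1757  0.3384] L [ 0.2823 -0.1437  0.3381] R [ 0.2825 -0.2077  0.3386] slope 32.0 yaw 0.4 roll -0.4
orig delta tool [0.1975 0.0569 0.0132]
```

>>> {"api": "apply_moves", "payload": {
  "deltas": [
    [0.04,0.011,0.003,0.005,-1],
    [0.05,0.014,0.003,0,-1],
    [0.05,0.014,0.003,0,-1],
    [0.04,0.012,0.002,0,-1],
    [0,0,0,0,-1],
    [0,0,0,0,-1],
    [0,0,0,0,-1],
    [0,0,0,0,-1]
  ]
}}

```text
t: 38.45
tool_pos: [0.5473, 0.1168, 0.183]
tool_rot: [-0.607, 2.772, 0.039]
contact_force: [0.0, -0.1, -2.2]
opening: 0.0203
```

Run:
```python
from h import *
show();shows("rest");orito([-.015,-.115,.098])
```

```text
t 38.45 p [0.5473 0.1168 0.183 ] toolx yaw -154.97 z [ 0.286  0.09  -0.954] open 0.0203 F [ 0.03 -0.09 -2.16] q [ 0.04 -0.27  2.01  0.09  1.11 -1.99]
rest origin [-0.0004 -0.1252  0.2136] tip [ 0.1084 -0.1243  0.2848] L [ 0.1084 -0.0923  0.2843] R [ 0.1083 -0.1563  0.2853] slope 33.2 yaw 0.5 roll -0.9
orig delta tool [0.0483 0.0144 0.1056]
```

>>> {"api": "apply_moves", "payload": {
  "deltas": [
    [0.01,0.003,0.018,0,-1],
    [0.011,0.003,0.02,0,-1],
    [0.011,0.003,0.02,0,-1],
    [0.011,0.003,0.02,0,-1],
    [0.01,0.003,0.015,0,-1],
    [0,0,0,0,-1],
    [0,0,0,0,-1],
    [0,0,0,0,-1]
  ]
}}

```text
t: 39.45
tool_pos: [0.5206, 0.1176, 0.0703]
tool_rot: [-0.607, 2.775, 0.04]
contact_force: [0.1, 0.6, -1.3]
opening: 0.0201
```

Run:
```python
from h import *
show();shows("rest");orito([-.015,-.115,.1]);orito([-.0145,0,.1])
S=ctrl.get_image("scene");save(S,"pics/s13.png",(300,120,180,150),4)
P=cloud(S).reshape(-1,3)
A=spat();Q=(P-A[:3,3])@A[:3,:3]
m=(Q[:,0]>.05)&(Q[:,0]<.16)&(abs(Q[:,1])<.06)&(abs(Q[:,2])<.015)
q=Q[m];print(len(q),q.min(0).round(3),q.max(0).round(3))
c,*_=np.linalg.lstsq(np.c_[q[:,:2],np.ones(len(q))],q[:,2],rcond=None);print(c.round(4))
```

```text
t 39.45 p [0.5206 0.1176 0.0703] toolx yaw -154.98 z [ 0.283  0.09  -0.955] open 0.0201 F [ 0.15  0.63 -1.26] q [ 0.04 -0.2   2.16  0.1   0.89 -2.01]
rest origin [-0.0242 -0.1134  0.1009] tip [ 0.0848 -0.1125  0.1718] L [ 0.0848 -0.0805  0.1713] R [ 0.0847 -0.1445  0.1722] slope 33.0 yaw 0.5 roll -0.8
orig delta tool [-0.0085 -0.0015  0.0036]
orig delta tool [-0.0093  0.1134 -0.0005]
250 [ 0.05  -0.032 -0.004] [0.132 0.035 0.   ]
[-0.0061  0.0016 -0.0008]
```

View pics/s13.png

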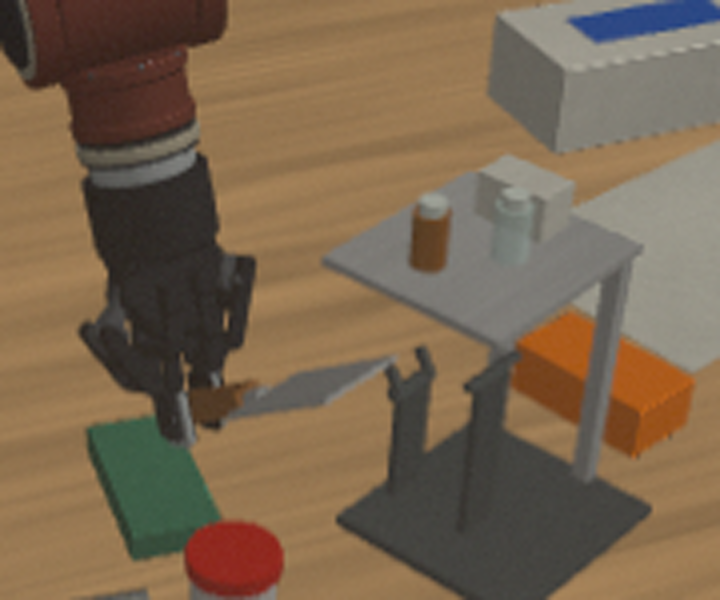

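>>> {"api": "apply_moves", "payload": {
  "deltas": [
    [-0.007,0,0.005,0,-1],
    [0,0.02,0,0,-1],
    [0,0.028,0,0,-1],
    [0,0.028,0,0,-1],
    [0,0.022,0,0,-1],
    [0,0,0,0,-1],
    [0,0,0,0,-1],
    [0,0,0,0,-1]
  ]
}}

```text
t: 40.5
tool_pos: [0.4944, 0.2135, 0.0692]
tool_rot: [-0.602, 2.764, 0.039]
contact_force: [0.5, -0.6, -1.3]
opening: 0.0201
```

Run:
```python
from h import *
show();shows("rest");orito([-.0145,0,.095]);orito([0,0,.075])
S=ctrl.get_image("scene");save(S,"pics/s14.png",(340,130,140,130),5)
```

```text
t 40.5 p [0.4944 0.2135 0.0692] toolx yaw -155.06 z [ 0.294  0.092 -0.951] open 0.0201 F [ 0.52 -0.62 -1.31] q [ 0.26 -0.19  2.15  0.02  0.86 -1.74]
rest origin [-0.008  -0.0153  0.0999] tip [ 0.1002 -0.0145  0.172 ] L [0.1003 0.0175 0.1714] R [ 0.1    -0.0465  0.1725] slope 33.7 yaw 0.4 roll -1.0
orig delta tool [0.0076 0.0154 0.002 ]
orig delta tool [-0.0001  0.0163  0.0255]
```

View pics/s14.png

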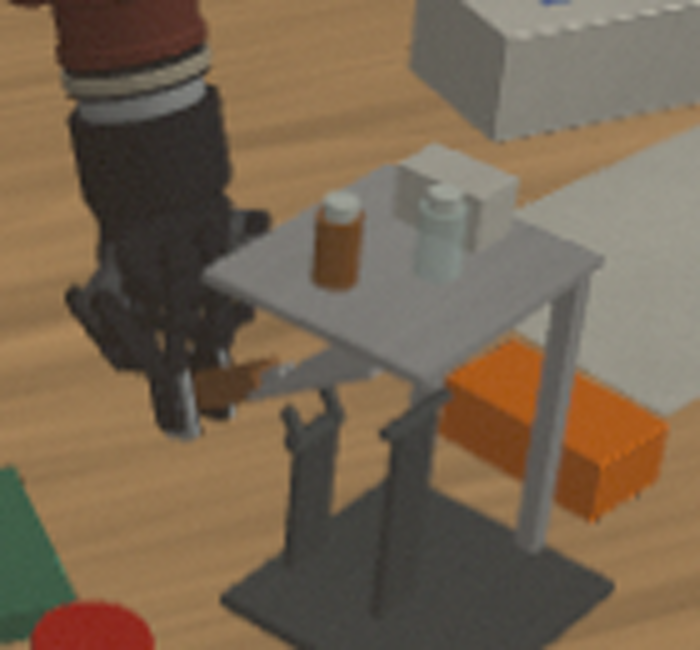

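>>> {"api": "apply_moves", "payload": {
  "deltas": [
    [0.003,0.007,0,0,-1],
    [0.003,0.006,0.001,0,-1],
    [0,0.002,0,0,-1],
    [0,0,0,0,-1],
    [0,0,0,0,-1],
    [0,0,0,0,-1],
    [0,0,0,0,-1],
    [0,0,0,0,-1]
  ]
}}

```text
t: 41.55
tool_pos: [0.483, 0.2247, 0.0656]
tool_rot: [-0.599, 2.765, 0.038]
contact_force: [-0.3, -0.4, -0.9]
opening: 0.0204
```

Run:
```python
from h import *
show();shows("rest");orito([0.0,0,.075])
```

```text
t 41.55 p [0.483  0.2247 0.0656] toolx yaw -155.16 z [ 0.295  0.091 -0.951] open 0.0204 F [-0.28 -0.37 -0.92] q [ 0.29 -0.2   2.17  0.    0.86 -1.7 ]
rest origin [-0.0136 -0.0004  0.0963] tip [0.0945 0.0002 0.1684] L [0.0947 0.0322 0.1679] R [ 0.0943 -0.0318  0.169 ] slope 33.7 yaw 0.3 roll -1.0
orig delta tool [-0.0065  0.0014  0.0244]
```

>>> {"api": "apply_moves", "payload": {
  "deltas": [
    [-0.002,0,0.007,0,-1],
    [-0.002,0,0.007,0,-1],
    [-0.002,0,0.006,0,-1],
    [0,0,0.003,0,-1],
    [0,0,0,0,-1],
    [0,0,0,0,-1],
    [0,0,0,0,-1],
    [0,0,0,0,-1]
  ]
}}

```text
t: 42.55
tool_pos: [0.4963, 0.2295, 0.0443]
tool_rot: [-0.599, 2.764, 0.039]
contact_force: [-0.5, 0.1, -1.0]
opening: 0.0202
```

Run:
```python
from h import *
show();shows("rest");orito([0.0,0,.075])
S=ctrl.get_image("scene");save(S,"pics/s15.png",(340,130,140,130),5)
```

```text
t 42.55 p [0.4963 0.2295 0.0443] toolx yaw -155.17 z [ 0.295  0.091 -0.951] open 0.0202 F [-0.46  0.13 -1.01] q [ 0.3  -0.12  2.14  0.    0.81 -1.7 ]
rest origin [ 0.0004 -0.0015  0.075 ] tip [ 0.1085 -0.0009  0.1471] L [0.1087 0.0311 0.1466] R [ 0.1083 -0.0329  0.1477] slope 33.7 yaw 0.3 roll -1.0
orig delta tool [ 0.0004  0.0015 -0.0002]
```

View pics/s15.png

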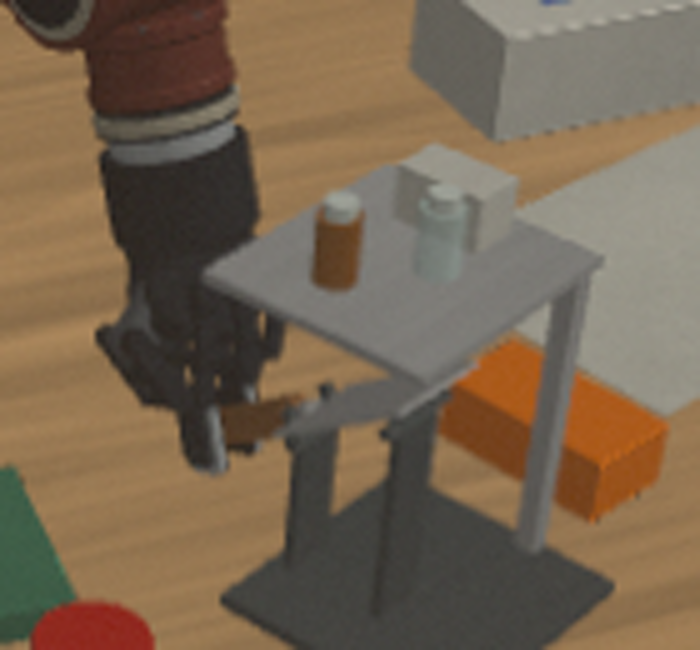

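>>> {"api": "apply_moves", "payload": {
  "deltas": [
    [0,0.001,0.0015,0,-1],
    [0,0,0.001,0,-1],
    [0,0,0,0,-1],
    [0,0,0,0,1],
    [0,0,0,0,1],
    [0,0,0,0,1],
    [0,0,0,0,1],
    [0,0,0,0,1]
  ],
  "grip_force": 40
}}

```text
t: 43.6
tool_pos: [0.4978, 0.2311, 0.0431]
tool_rot: [-0.598, 2.761, 0.039]
contact_force: [-0.4, 0.1, 0.2]
opening: 0.0854
```

Run:
```python
from h import *
show()
S=ctrl.get_image("scene");save(S,"pics/s16.png",(340,130,140,130),5)
P=cloud(S).reshape(-1,3)
Q=(P-SP0[:3,3])@SP0[:3,:3]
m=(Q[:,0]>.06)&(Q[:,0]<.16)&(abs(Q[:,1])<.04)&(abs(Q[:,2])<.012)
q=Q[m];print(len(q),q.min(0).round(3),q.max(0).round(3))
c,*_=np.linalg.lstsq(np.c_[q[:,:2],np.ones(len(q))],q[:,2],rcond=None);print(c.round(4))
```

```text
t 43.6 p [0.4978 0.2311 0.0431] toolx yaw -155.17 z [ 0.298  0.092 -0.95 ] open 0.0854 F [-0.37  0.11  0.2 ] q [ 0.3  -0.12  2.14  0.    0.8  -1.7 ]
252 [ 0.06  -0.033 -0.012] [0.133 0.034 0.001]
[-0.0107  0.0154  0.0002]
```

View pics/s16.png

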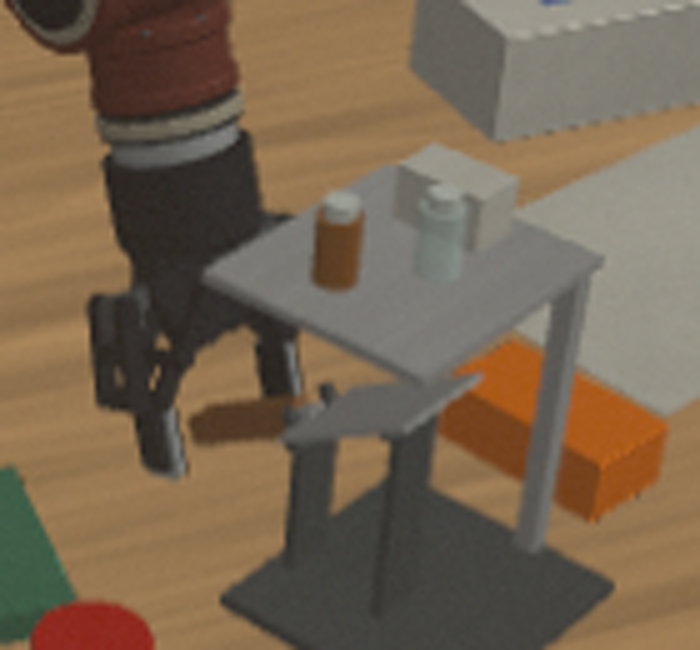

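>>> {"api": "apply_moves", "payload": {
  "deltas": [
    [0,0,-0.04,0,1],
    [0,0,-0.055,0,1],
    [0,0,-0.06,0,1],
    [0.03,0,-0.05,0,1],
    [0.055,0,-0.025,0,1],
    [0.058,0,-0.02,0,1],
    [0.058,0,-0.02,0,1],
    [0.058,0,-0.015,0,1]
  ]
}}

```text
t: 44.65
tool_pos: [0.2783, 0.16, 0.2519]
tool_rot: [-0.612, 2.857, -0.007]
contact_force: [0.8, -0.3, -0.5]
opening: 0.0853
```

Run:
```python
from h import *
show()
T=ctrl.get_image("top");S=ctrl.get_image("scene")
for p in(T,S):
    P=cloud(p);x,y,z=P[...,0],P[...,1],P[...,2]
    m=(abs(z-.09)<.006)&(abs(x-.64)<.07)&(abs(y+.195)<.06)
    q=P[m];print(m.sum(),cv2.minAreaRect(q[:,:2].astype(np.float32)),np.median(q[:,2]))
P=cloud(S).reshape(-1,3);Q=(P-SP0[:3,3])@SP0[:3,:3]
m=(Q[:,0]>.055)&(Q[:,0]<.16)&(abs(Q[:,1])<.04)&(abs(Q[:,2])<.012)
q=Q[m];c,*_=np.linalg.lstsq(np.c_[q[:,:2],np.ones(len(q))],q[:,2],rcond=None);print(c.round(4),q[:,0].max())
m=(Q[:,0]<.02)&(Q[:,0]>-.06)&(abs(Q[:,1])<.03)&(abs(Q[:,2])<.02);print("handle",Q[m].min(0),Q[m].max(0))
```

```text
t 44.65 p [0.2783 0.16   0.2519] toolx yaw -155.5 z [ 0.215  0.041 -0.976] open 0.0853 F [ 0.84 -0.31 -0.45] q [ 0.31 -1.01  2.33 -0.03  1.6  -1.68]
396 ((0.6409481763839722, -0.1954888105392456), (0.051079221069812775, 0.05115939676761627), 5.756663799285889) 0.08969542733183566
417 ((0.6422906517982483, -0.19361507892608643), (0.05492909997701645, 0.048546090722084045), 6.379123687744141) 0.08932980884208463
[-0.0171  0.017   0.0006] 0.13227336018068594
handle [-0.03517864 -0.01368625 -0.00985543] [0.01945924 0.0089333  0.00677505]
```

>>> {"api": "apply_moves", "payload": {
  "deltas": [
    [0.058,-0.005,-0.012,0,1],
    [0.058,-0.005,-0.01,0,1],
    [0.058,-0.01,-0.008,0,1],
    [0.058,-0.01,-0.005,0,1],
    [0.05,-0.01,0,0,1],
    [0.04,-0.01,0,0,1],
    [0,0,0,0,1],
    [0,0,0,0,1]
  ]
}}

```text
t: 45.75
tool_pos: [0.2079, 0.1535, 0.2802]
tool_rot: [-0.636, 3.027, -0.149]
contact_force: [0.2, 0.3, 0.8]
opening: 0.0852
```

Run:
```python
from h import *
show([.6412,-.1948,.15],186)
```

```text
t 45.75 p [0.2079 0.1535 0.2802] toolx yaw -156.19 z [ 0.063 -0.085 -0.994] open 0.0852 F [0.22 0.31 0.77] q [ 0.46 -1.01  2.27 -0.11  1.86 -1.56]
delta tool [-0.2525 -0.477   0.1864]
turn (rad, tool z down) 0.3109051534481843
```

>>> {"api": "apply_moves", "payload": {
  "deltas": [
    [-0.03,-0.045,0,0.155,1],
    [-0.03,-0.05,0,0.155,1],
    [-0.025,-0.055,0,0,1],
    [0,-0.06,0,0,1],
    [0.01,-0.06,0,0,1],
    [0.012,-0.06,0,0,1],
    [0.015,-0.055,0,0,1],
    [0.015,-0.03,0,0,1]
  ]
}}

```text
t: 46.75
tool_pos: [0.3025, -0.2458, 0.3166]
tool_rot: [-0.162, 3.072, -0.13]
contact_force: [0.2, 0.3, 0.0]
opening: 0.0856
```

Run:
```python
from h import *
show([.6412,-.1948,.15],186);dw([-.035,.047,0])
```

```text
t 46.75 p [ 0.3025 -0.2458  0.3166] toolx yaw -173.83 z [ 0.067 -0.081 -0.994] open 0.0856 F [0.21 0.32 0.05] q [-0.87 -0.67  2.05 -0.    1.66 -2.55]
delta tool [-0.332   0.0306  0.1842]
turn (rad, tool z down) 0.0030183371892521104
tool delta [ 0.0297  0.0501 -0.0062]
```

>>> {"api": "apply_moves", "payload": {
  "deltas": [
    [0.05,-0.015,-0.003,0,1],
    [0.055,-0.01,-0.003,0,1],
    [0.03,0.048,-0.006,0,1],
    [0.03,0.05,-0.006,0,1],
    [0.03,0.05,-0.006,0,1],
    [0,0,0,0,1],
    [0,0,0,0,1],
    [0,0,0,0,1]
  ]
}}

```text
t: 47.75
tool_pos: [0.1333, -0.2191, 0.3367]
tool_rot: [-0.148, 3.111, -0.025]
contact_force: [0.1, 0.2, -0.3]
opening: 0.0854
```

Run:
```python
from h import *
show([.6412,-.1948,.15],186);dw([-.035,.047,0])
```

```text
t 47.75 p [ 0.1333 -0.2191  0.3367] toolx yaw -174.54 z [ 0.028 -0.015 -1.   ] open 0.0854 F [ 0.06  0.17 -0.31] q [-1.34 -1.01  2.18  0.03  1.95 -3.  ]
delta tool [-0.5028 -0.0207  0.2003]
turn (rad, tool z down) -0.009386803586100678
tool delta [ 0.0304  0.0501 -0.0017]
```

>>> {"api": "apply_moves", "payload": {
  "deltas": [
    [-0.05,-0.003,0,-0.009,1],
    [-0.06,-0.003,0,0,1],
    [-0.06,-0.003,0,0,1],
    [-0.06,-0.003,0,0,1],
    [-0.06,-0.003,0.015,0,1],
    [-0.06,-0.003,0.015,0,1],
    [-0.055,-0.003,0.02,0,1],
    [-0.045,-0.003,0.02,0,1]
  ]
}}

```text
t: 48.75
tool_pos: [0.5965, -0.1986, 0.2776]
tool_rot: [-0.155, 3.107, -0.039]
contact_force: [0.4, -0.4, 0.1]
opening: 0.0855
```

Run:
```python
from h import *
show([.6412,-.1948,.053],186)
```

```text
t 48.75 p [ 0.5965 -0.1986  0.2776] toolx yaw -174.28 z [ 0.032 -0.024 -0.999] open 0.0855 F [ 0.43 -0.36  0.08] q [-0.44  0.01  1.58 -0.01  1.51 -2.11]
delta tool [-0.0382  0.0054  0.2258]
turn (rad, tool z down) -0.004930548765712326
```

>>> {"api": "apply_moves", "payload": {
  "deltas": [
    [-0.015,0.002,0.03,-0.005,1],
    [-0.012,0.002,0.04,0,1],
    [-0.005,0.001,0.035,0,1],
    [0,0,0.02,0,1],
    [0,0,0,0,1],
    [0,0,0,0,1],
    [0,0,0,0,1],
    [0,0,0,0,1]
  ]
}}

```text
t: 49.75
tool_pos: [0.637, -0.1891, 0.1478]
tool_rot: [-0.173, 3.106, -0.038]
contact_force: [-0.7, 0.4, -0.4]
opening: 0.0856
```

Run:
```python
from h import *
show([.6412,-.1948,.053],186)
```

```text
t 49.75 p [ 0.637  -0.1891  0.1478] toolx yaw -173.59 z [ 0.032 -0.023 -0.999] open 0.0856 F [-0.66  0.4  -0.41] q [-0.4   0.18  1.62 -0.01  1.31 -2.08]
delta tool [-0.0007 -0.0037  0.095 ]
turn (rad, tool z down) 0.007138683195846807
```

>>> {"api": "apply_moves", "payload": {
  "deltas": [
    [0,-0.003,0.025,0.007,1],
    [0,-0.001,0.03,0,1],
    [0.001,0,0.022,0,1],
    [0,0,0.006,0,1],
    [0,0,0,0,1],
    [0,0,0,0,-1],
    [0,0,0,0,-1],
    [0,0,0,0,-1]
  ]
}}

```text
t: 50.75
tool_pos: [0.6445, -0.1976, 0.0722]
tool_rot: [-0.161, 3.093, -0.048]
contact_force: [-1.0, 0.5, -1.5]
opening: 0.0496
```

Run:
```python
from h import *
show([.6412,-.1948,.053],186)
```

```text
t 50.75 p [ 0.6445 -0.1976  0.0722] toolx yaw -174.01 z [ 0.046 -0.029 -0.999] open 0.0496 F [-1.01  0.53 -1.5 ] q [-0.4   0.27  1.65 -0.01  1.17 -2.08]
delta tool [0.0038 0.0038 0.019 ]
turn (rad, tool z down) -0.00013879527185637445
```

>>> {"api": "apply_moves", "payload": {
  "deltas": [
    [0,0,0,0,1],
    [0,0,0,0,1],
    [0.001,0.002,0.012,0,1],
    [0.001,0.001,0.009,0,1],
    [0,0,0,0,1],
    [0,0,0,0,-1],
    [0,0,0,0,-1],
    [0,0,0,0,-1]
  ]
}}

```text
t: 51.75
tool_pos: [0.6431, -0.1954, 0.0496]
tool_rot: [-0.161, 3.093, -0.048]
contact_force: [0.1, 0.3, -0.6]
opening: 0.05
```

Run:
```python
from h import *
show([.6412,-.1948,.053],186)
S=ctrl.get_image("scene");save(S,"pics/s17.png",(180,180,200,180),3)
```

```text
t 51.75 p [ 0.6431 -0.1954  0.0496] toolx yaw -174.0 z [ 0.046 -0.029 -0.999] open 0.05 F [ 0.15  0.31 -0.56] q [-0.4   0.29  1.66 -0.01  1.13 -2.07]
delta tool [ 0.0017  0.0006 -0.0035]
turn (rad, tool z down) -1.6516992834366663e-05
```

View pics/s17.png

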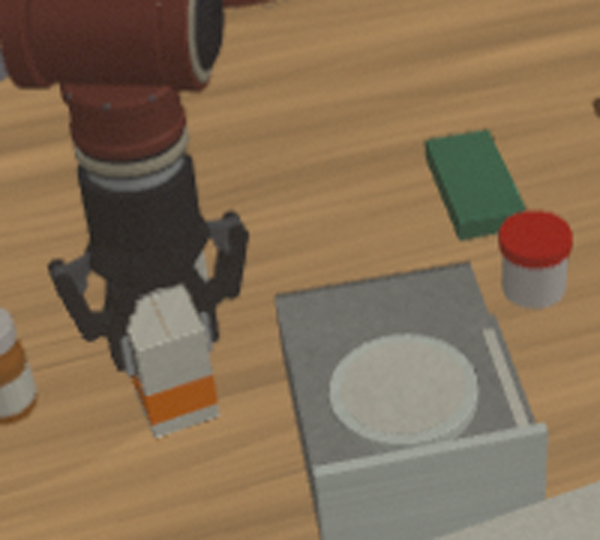

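Run:
```python
from h import *
show([.6431,-.1954,.165]);show([.6553,-.038,.16])
```

```text
t 51.8 p [ 0.643  -0.1953  0.0495] toolx yaw -174.0 z [ 0.046 -0.029 -0.999] open 0.0497 F [ 0.05 -0.08  0.1 ] q [-0.4   0.29  1.66 -0.01  1.13 -2.07]
delta tool [-0.005  -0.0039 -0.1154]
t 51.8 p [ 0.643  -0.1953  0.0495] toolx yaw -174.0 z [ 0.046 -0.029 -0.999] open 0.0497 F [ 0.05 -0.08  0.1 ] q [-0.4   0.29  1.66 -0.01  1.13 -2.07]
delta tool [-0.0334  0.1514 -0.1144]
```

>>> {"api": "apply_moves", "payload": {
  "deltas": [
    [0,0,-0.03,0,-1],
    [0,0,-0.045,0,-1],
    [0,0,-0.035,0,-1],
    [0,0.03,0,0,-1],
    [0,0.045,0,0,-1],
    [-0.003,0.045,0,0,-1],
    [-0.003,0.03,0,0,-1],
    [0,0,0,0,-1]
  ]
}}

```text
t: 52.8
tool_pos: [0.6268, -0.0389, 0.1565]
tool_rot: [-0.158, 3.095, -0.048]
contact_force: [0.3, -0.2, -1.1]
opening: 0.0497
```

Run:
```python
from h import *
show([.6553,-.038,.1106])
S=ctrl.get_image("scene");save(S,"pics/s18.png",(200,140,200,180),3)
```

```text
t 52.8 p [ 0.6268 -0.0389  0.1565] toolx yaw -174.13 z [ 0.044 -0.029 -0.999] open 0.0497 F [ 0.28 -0.19 -1.13] q [-0.17  0.09  1.71 -0.02  1.3  -1.84]
delta tool [-0.0266 -0.0005  0.0471]
```

View pics/s18.png

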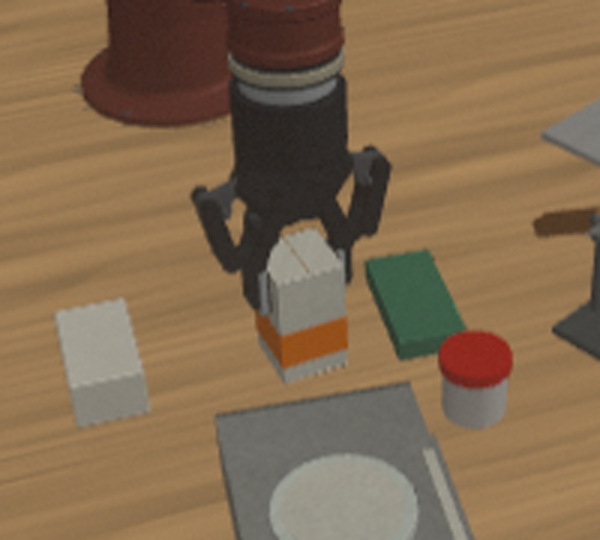

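>>> {"api": "apply_moves", "payload": {
  "deltas": [
    [-0.013,0,0,0,-1],
    [-0.011,0,0.004,0,-1],
    [-0.001,0,0.012,0,-1],
    [0,0,0.012,0,-1],
    [0,0,0.008,0,-1],
    [0,0,0,0,-1],
    [0,0,0,0,-1],
    [0,0,0,0,-1]
  ]
}}

```text
t: 53.85
tool_pos: [0.6547, -0.0423, 0.1176]
tool_rot: [-0.149, 3.097, -0.049]
contact_force: [-0.2, 0.6, -0.6]
opening: 0.0495
```

Run:
```python
from h import *
show([.6553,-.038,.1106])
```

```text
t 53.85 p [ 0.6547 -0.0423  0.1176] toolx yaw -174.44 z [ 0.042 -0.03  -0.999] open 0.0495 F [-0.22  0.57 -0.61] q [-0.17  0.19  1.66 -0.02  1.25 -1.83]
delta tool [-0.0007  0.0044  0.0069]
```

Position fine; lower 7 mm and release.

>>> {"api": "apply_moves", "payload": {
  "deltas": [
    [0,0,0.004,0,-1],
    [0,0,0.003,0,-1],
    [0,0,0.002,0,-1],
    [0,0,0,0,-1],
    [0,0,0,0,1],
    [0,0,0,0,1],
    [0,0,0,0,1],
    [0,0,0,0,1]
  ]
}}

```text
t: 54.85
tool_pos: [0.6562, -0.0426, 0.1099]
tool_rot: [-0.149, 3.094, -0.051]
contact_force: [0.0, 1.0, 0.5]
opening: 0.0857
```

Run:
```python
from h import *
show()
```

```text
t 54.85 p [ 0.6562 -0.0426  0.1099] toolx yaw -174.43 z [ 0.045 -0.03  -0.999] open 0.0857 F [0.04 0.99 0.53] q [-0.17  0.2   1.67 -0.02  1.23 -1.83]
```

>>> {"api": "apply_moves", "payload": {
  "deltas": [
    [0,0,-0.02,0,1],
    [0,0,-0.04,0,1],
    [0,0,-0.05,0,1],
    [0,0,-0.05,0,1],
    [0.04,0,-0.03,0,1],
    [0.04,0,0,0,1],
    [0,0,0,0,1],
    [0,0,0,0,1]
  ]
}}

```text
t: 55.85
tool_pos: [0.567, -0.0445, 0.3148]
tool_rot: [-0.149, 3.082, -0.055]
contact_force: [-0.2, 0.1, -0.2]
opening: 0.0861
```

Run:
```python
from h import *
show()
S=tin();save(S,"pics/s19.png",(200,140,300,200),2.5)
P=cloud(S).reshape(-1,3);q=(P-so)@RS
m=(abs(q[:,2]-.15)<.006)&(abs(q[:,1])<.08)&(abs(q[:,0]+.04)<.08)
print("box top",m.sum(),cv2.minAreaRect(q[m][:,:2].astype(np.float32)),np.median(q[m][:,2]))
b=q[m];c,*_=np.linalg.lstsq(np.c_[b[:,:2],np.ones(len(b))],b[:,2],rcond=None);print("box top plane slopes",c.round(3))
Q=(P-SP0[:3,3])@SP0[:3,:3]
m=(Q[:,0]>.055)&(Q[:,0]<.16)&(abs(Q[:,1])<.04)&(abs(Q[:,2])<.012)
r=Q[m];c,*_=np.linalg.lstsq(np.c_[r[:,:2],np.ones(len(r))],r[:,2],rcond=None);print("blade",c.round(4),r.min(0).round(3),r.max(0).round(3))
```

```text
t 55.85 p [ 0.567  -0.0445  0.3148] toolx yaw -174.39 z [ 0.057 -0.033 -0.998] open 0.0861 F [-0.19  0.08 -0.23] q [-0.2  -0.16  1.68 -0.02  1.56 -1.87]
tin 1503 ((0.028020842000842094, -0.01038375310599804), 0.08858291804790497) [ 0.0646 -0.0043  0.087 ]
box top 424 ((-0.04147215187549591, -0.0037646517157554626), (0.05488436669111252, 0.05086325854063034), 11.459648132324219) 0.14971716198108864
box top plane slopes [-0.025  0.001  0.149]
blade [-0.0086  0.012  -0.0001] [ 0.055 -0.033 -0.012] [0.133 0.035 0.001]
```

View pics/s19.png

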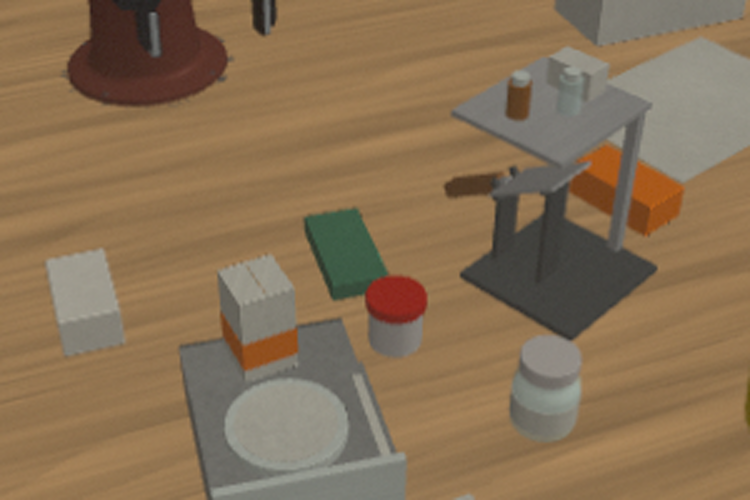

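Run:
```python
from h import *
print(ctrl.finish_job())
```

```text
the job is handed in; nothing more can be done
None
```

I handed the job in at about 56 s. The tin is turned over, the spatula is back in its rest and the carton stands on the lower step. Handing in reports no verdict, so what follows rests on my own last depth checks and pictures.

**What I did:**
- **Carton:** I lifted it off the tin, stood it on the free table to the right of the stand and let go.
- **Flip:** I took the spatula out of its rest sideways, slid the blade under the tin's overhang and flipped the tin onto the upper step. I then pushed it fully on with the blade.
- **Finish:** I laid the spatula back in its rest, then picked up the carton again and stood it on the lower step.
- **Tilting the tool:** The moves cannot tilt the tool directly. I got the tilts needed for the spatula, and straightened the tool again for the carton, by pushing against the arm's reach limits in free space. It worked each time, with small leftover tilts.

**Last checks:**

| Item | Measured | Required |
|---|---|---|
| Tin centre past the step wall | about 65 mm | 45 mm or more |
| Tin distance from midline | 4 mm | within 65 mm |
| Tin top height above table | 87 mm (lying flat, label up) | consistent with lying flat on the step |
| Blade of the spatula | within about 1 degree and a few mm of its place in the rest | handle middle within 15 mm |
| Carton centre before the wall | about 42 mm | 20–70 mm |
| Carton distance from midline | 4 mm | within 60 mm |
| Carton top height above table | 150 mm | 150 mm if standing on the step |

- **Weakest reading:** a plane fit of the carton's top gave a slope of 0.025 rad (limit 0.06). The fit is noisy, and the carton looked upright in the picture.
- **Tin fit that disagreed:** the final circle fit of the tin took in stray points and was wrong. The 65 mm comes from the average of the tin's top points instead, and matches the blade position at the end of the push.
- **Bystanders:** those visible in the last picture looked undisturbed. I did not measure them, and the vial was outside that picture.

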